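# Lock a bottle into the bench shaker and start it

## Task

Stand the larger bottle upright on the shaker's deck, against the fixed vee. Then pull up the spring plunger on the sliding jaw, slide the jaw along to the hole where it closes around the bottle, and release the plunger so that its pin drops fully home in that hole. Last, twist the start knob clockwise to its stop and let it spring back; leave the smaller bottle where it is.

Things in the scene. Friction and masses are not known exactly. Their poses are not given: they have to be found in the camera images.
- large_bottle_center (a point): the larger of two reagent bottles: upright, body 57 mm in diameter up to 89 mm above its bottom, then a 37 mm neck and screw cap; 123 mm tall, 0.15 to 0.31 kg. The point is on its axis, half-way up (61.5 mm above its bottom), z up. It stands loose on the cabinet top right of the shaker.
- small_bottle: the smaller reagent bottle, 45 mm in diameter, 90 mm tall; not to be moved. Origin at the centre of its underside.
- shaker: bench shaker, fixed: white housing 140 mm wide (its x), 315 mm long (its y, -185 to +130 mm), flat deck 50 mm above the bench. Origin on the bench, z up. All on its line x = 0: start knob at y = -150 mm; steel rail, 36 mm wide, top 20 mm above the deck, y = -118 to +38 mm, with the sliding jaw; bottle seat at y = +85 mm; behind it the fixed vee, open to -y.
- seat (a point): on the deck (50 mm above the bench), where the axis of the locked bottle belongs; axes as the shaker's. The fixed vee on its +y side is 46 mm tall; its two walls lie 30.5 mm from this point, 35 degrees to either side of the y axis. A bottle set down up to 10 mm short (towards -y) is pushed home by the closing jaw.
- hole (a point): centre, on the rail's top (70 mm above the bench), of the hole in which the pin belongs when the large bottle is held: the fourth of five along the rail, 30 mm apart, at shaker y = -95, -65, -35, -5 (this one) and +25 mm. Each is 12 mm along the rail.
- jaw (a joint): travel of the sliding jaw, m: 0 fully open, grows as it moves along the shaker's +y to the bottle. Holes are at 0, 0.030, 0.060, 0.090, 0.120; the large bottle is held at 0.090 (about 2 mm play round it) and blocks 0.120. It starts locked in the hole at 0.030. Friction 1 N with the pin lifted; the pin locks it at any hole it drops into.
- plunger (a joint): lift of the spring plunger on the jaw, m: 0 is down with the pin 10 mm deep in a hole; about 0.010 is the pin riding on the rail's top; 0.015 is the upper stop. The spring pushes it down with 6 N (down) to 8 N (up). The pin is 8 mm in diameter with a round nose and has 2 mm of play either way along the rail.
- plunger_grip (a point): centre of the plunger's upright black knob: 26 mm in diameter, 24 mm tall, with a 36 mm wide, 6 mm thick cap on it. At plunger 0 it is 135 mm above the bench, at shaker x = 0, y = -0.095 + jaw. The boss under it (24 mm wide) ends 33 mm below this centre; the jaw's front reaches 75 mm ahead of the knob's axis and is 46 mm above the deck.
- start_knob (a joint): turn of the spring-return start knob, rad: 0 at rest, grows clockwise seen from above, stop at 1.0. The spring resists with 0.025 to 0.085 N m and brings it back when let go.
- start_grip (a point): on the start knob's vertical axis, 81 mm above the bench, where to grip it. The grip is an upright black bar 14 mm thick, 44 mm long, from 61 to 95 mm above the bench; at rest its length lies along the shaker's y axis, and it turns about this point.
Not all that is in view belongs to the job. What is shaped like the part that bears large_bottle_center but purple is not meant.

How it is judged:
On the way, in this order (a step that is already met when the one before it is completed fails the run):
1. the large bottle stands on the seat and the jaw is locked around it, the pin fully home in its hole (horizontal distance between large_bottle_center and seat below 0.01 m and angle between large_bottle_center's own z axis and vertical below 0.1 rad and z of large_bottle_center in the frame of seat below 0.067 m and value of joint jaw between 0.086 and 0.094 m and value of joint plunger below 0.0025 m), for 0.2 s.
2. the start knob is twisted to its stop (value of joint start_knob above 0.88 rad).
At the end, for the whole second after the job is handed in: The large bottle stands upright (within 0.1 rad) on the deck, within 10 mm of the seat; the jaw is at the hole at 0.090 (within 4 mm) with the plunger down (below 2.5 mm); the start knob, having been turned past 0.88 rad after the locking, is back below 0.12 rad (all of step 1 and value of joint start_knob below 0.12 rad); the robot touches nothing.
It fails at once if the small bottle is moved more than 40 mm or knocked over (distance of small_bottle from where it was at the start of the episode above 0.04 m or angle between small_bottle's own z axis and vertical above 0.5 rad).
It also fails if it takes over 72 s, if anything falls off the work surface, if the arm or the gripper's body presses on something with over 40 N, if the wrist force passes 120 N, or if a joint passes its speed limit or range.

## Robot

A 6-joint arm with a two-finger parallel gripper is mounted at the origin on a cart in front of the work surface, level with it; the furniture and walls round the work are solid. World frame = base frame: x ahead of the robot, y to its left, z up, the work surface at z = 0. Lengths are in m, angles in rad, forces in N, time in s.
With the tool pointing down it reaches from about 0.35 to 0.85 m from the base axis. Payload 8.1 kg.
Tool frame: the origin (TCP) lies at the very end of the fingers, on their centre line; the grasp point (between the pads) lies 19 mm behind it (robot.pinch_z is the distance from the TCP to the grasp point, in m); x points along the fingers, z is the direction in which the jaws open and shut, and the axes are right-handed (so a half turn about x gives the same grasp; the last joint's range is limited). The gripper opens to 93 mm and grips with 3 to 60 N. Pads are 15 mm wide; open, the fingers measure 128 mm over their backs; the gripper's body (75 mm by 188 mm) begins 65 mm behind the grasp point.
Start: joints at [-1.209, 0.13, 1.488, -0, 1.523, -0.085], TCP at [0.259, -0.541, 0.189] pointing down, gripper open.
Joint ranges: [-2.96, 2.96], [-0.89, 2.26], [0.02, 2.5], [-1.34, 4.48], [0, 2.73], [-2.66, 2.66]. Speed limits (rad/s): [2.39, 2.39, 2.79, 3.14, 3.14, 3.14].

## Interface

Orientations are given as a rotation vector (axis times angle).
In Python, from plant import robot, optics, ticket gives the robot as it stands.
- The arm moves only by the tool jog_arm, never from a script. Its argument "targets" is a list of rows, each a list of 7 numbers: the shift along the tool's x, y, z in cm, then the turn, a rotation vector about the tool's x, y, z in degrees, then the closure, from 0 (fully open) to 1 (shut). In form: [[dx, dy, dz, ax, ay, az, grip], ...]. A call has 1 to 5 rows; each row is the pose to reach, as a shift and turn from the pose measured when the call began, along the tool's axes at that moment; what a row does not reach only later rows make up. A row lasts 1/8 s, in which the tool goes at most 62.5 mm and 10.7 degrees, less where a joint would pass 70% of its speed; a pose out of reach is approached as far as the arm can. A call with a gripper value outside its range is refused whole. The fingers move at their own pace and stop on an object; "squeeze" is the grip in N (left out, the last holds). Time passes only in rows, so rows that repeat a pose let the fingers close. It gives the time, the measured TCP pose, the force and the opening at its end, in the units of the state.
- robot.read_state(): the state, without advancing time (a new reading comes with each control period).
- optics.read_camera(name): name is "side" or "top"; returns a dict with "frame" (400x640x3 uint8, red, green, blue), "vertical_fov" (degrees; the focal length in pixels is half the picture's height over the tangent of half this angle, whatever the lens; pixels are square), "cx", "cy" (the principal point, pixels), "R" (3x3) and "t" (3): a world point X has camera coordinates R X + t. Camera axes: x right, y down, z forward; pixel columns grow to the right and rows downward; lengths in m; the calibration is good to about 2 mm. A picture is of the moment at which its call begins. There is no depth.
- ticket.close_job(): hands the job in, once; it reports no verdict.
The state is a dict: "t": time; "q": joint angles; "dq": joint speeds; "joint_torque": joint torques, N m; "tool_pos": TCP position; "orientation": TCP orientation; "force": force on the tool from outside, world axes, zero at the start; "wrist_torque": the same for the moment, N m; "opening": finger opening in m.
Only numpy, scipy, OpenCV 4.12 (cv2) and the standard library are available. Lean on these libraries where they do the work, as an engineer would, in place of code of your own. Each camera call takes 0.05 s, during which the arm holds its last target.

## Working session

There is one attempt and no reset: what is moved stays moved. The work goes in short steps, Python scripts to look and compute and a tool call to move; the robot and the scene stay as the last step left them, time stands still between calls to the robot, and variables do not carry over. Pictures are saved under pics/ and viewed, and the job is handed in when it is done.

Besides the shell and the picture viewer there is one more tool, called after "Call:" in YAML: its name, and indented under it one key for each argument. jog_arm: Moves the arm, as the interface text tells. Its arguments: {"type":"object","properties":{"targets":{"type":"array"},"squeeze":{"type":"number"}},"required":["targets"]}

```bash
mkdir -p pics; ls
python3 - <<'E'
from plant import robot, optics
import cv2, json, numpy as np, pickle
s=robot.read_state(); print(s, robot.pinch_z)
for n in ("side","top"):
    c=optics.read_camera(n); cv2.imwrite(f"pics/{n}0.png",c["frame"][:,:,::-1]); pickle.dump(c,open(f"pics/{n}0.pkl","wb"))
    print(n,c["vertical_fov"],c["cx"],c["cy"],c["R"],c["t"])
E
```

```text
pics
{'t': 0.0, 'q': array([-1.20938581e+00,  1.31185834e-01,  1.48927119e+00,  1.10209804e-06,
        1.52300201e+00, -8.54072973e-02]), 'dq': array([ 4.58872858e-04, -1.97734203e-03, -2.81643376e-05, -6.04319903e-04,
        2.62811571e-04, -2.78026927e-04]), 'joint_torque': array([-1.84439891e-04, -5.59855020e+01, -4.91756952e+01,  7.66822603e-02,
        3.55268258e-02, -1.84120604e-04]), 'tool_pos': array([ 0.25905291, -0.54049955,  0.18807721]), 'orientation': array([ 0.87520823,  1.38958104, -0.87335995]), 'force': array([ 0.53318162,  0.37510616, -0.02906179]), 'wrist_torque': array([ 0.01844168,  0.03796665, -0.023058  ]), 'opening': 0.09309343683240356} 0.0188
side 42.14189994412894 324.5494079482349 197.45885055115673 [[ 0.98035652 -0.19663979 -0.01529345]
 [-0.13999992 -0.63916151 -0.75622258]
 [ 0.13892846  0.74350882 -0.6541357 ]] [-0.50727264  0.13973491  1.56891751]
top 43.86707090913351 316.3749721286989 190.88677826865558 [[ 2.33879429e-02 -9.99726347e-01 -4.84906814e-04]
 [-9.85138918e-01 -2.29641174e-02 -1.70217394e-01]
 [ 1.70159678e-01  4.45873527e-03 -9.85406415e-01]] [-0.02985679  0.54874585  1.42823695]
```

View pics/side0.png

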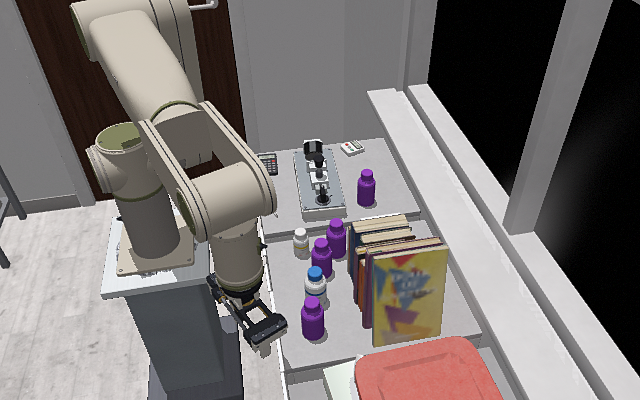

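View pics/top0.png

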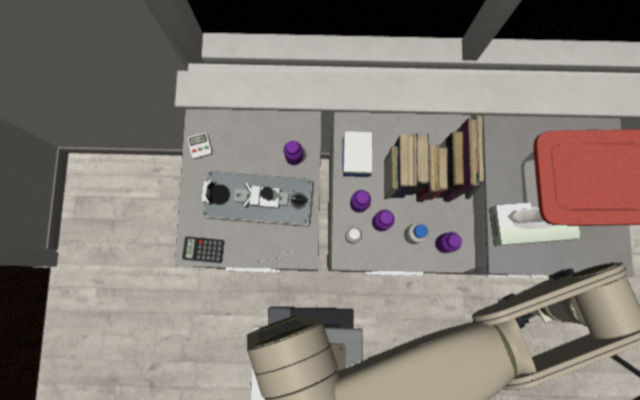

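The side view shows the shaker around (320,182). The bottle candidates are white with a blue cap (315,283), small white (301,240) and purple (312,318), (321,257), (336,238), (366,188). In the top view the blue cap is at (419,233) and the small white bottle at (354,235). I choose the blue-capped one and will check it in a crop.

Run:
```python
import cv2
a=cv2.imread("pics/side0.png");b=cv2.imread("pics/top0.png")
cv2.imwrite("pics/c1.png",cv2.resize(a[130:350,250:390],None,fx=2.6,fy=2.6,interpolation=cv2.INTER_CUBIC))
cv2.imwrite("pics/c2.png",cv2.resize(b[165:265,190:330],None,fx=5.5,fy=5.5,interpolation=cv2.INTER_CUBIC))
cv2.imwrite("pics/c3.png",cv2.resize(b[180:265,330:480],None,fx=5,fy=5,interpolation=cv2.INTER_CUBIC))
```

```text
(no output)
```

View pics/c1.png

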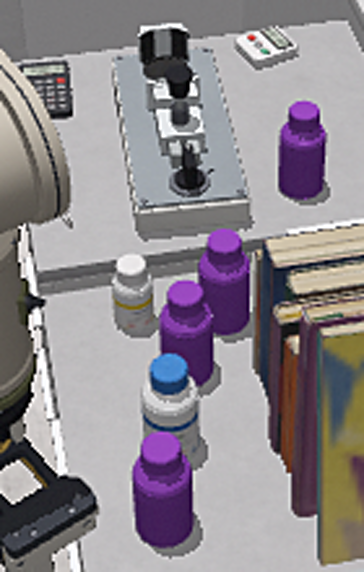

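View pics/c2.png

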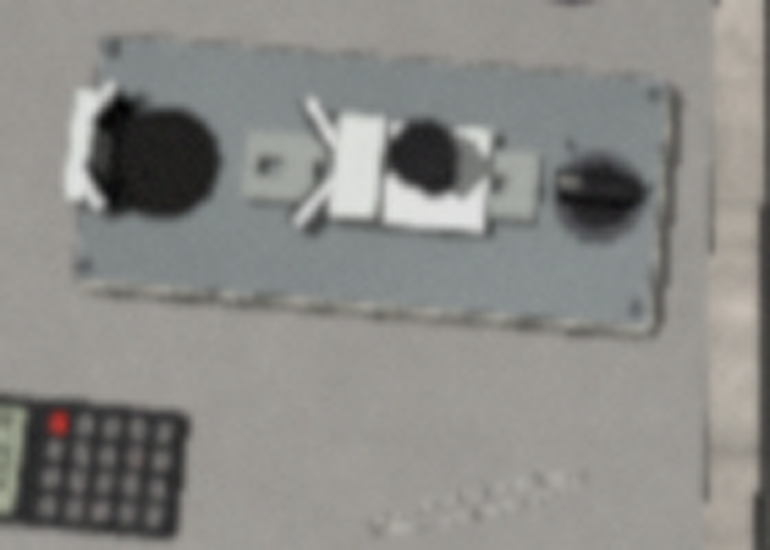

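View pics/c3.png

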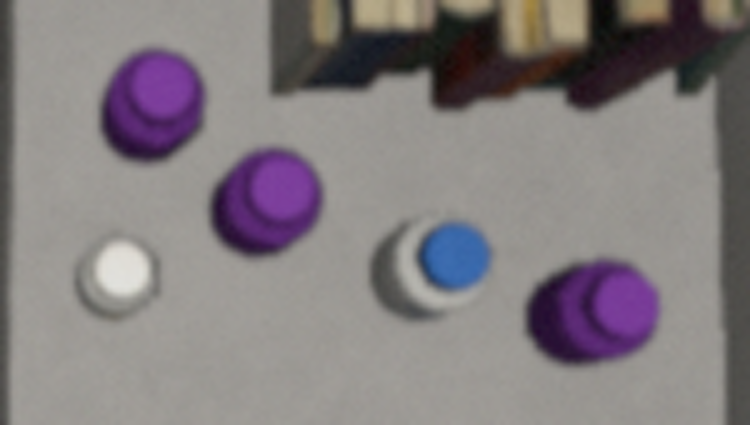

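Run:
```python
import cv2
a=cv2.imread("pics/side0.png");b=cv2.imread("pics/top0.png")
cv2.imwrite("pics/c4.png",cv2.resize(a[132:222,288:358],None,fx=6.5,fy=6.5,interpolation=cv2.INTER_CUBIC))
cv2.imwrite("pics/c5.png",cv2.convertScaleAbs(cv2.resize(b[170:215,195:255],None,fx=12,fy=12,interpolation=cv2.INTER_CUBIC),alpha=2.5,beta=20))
```

```text
(no output)
```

View pics/c4.png

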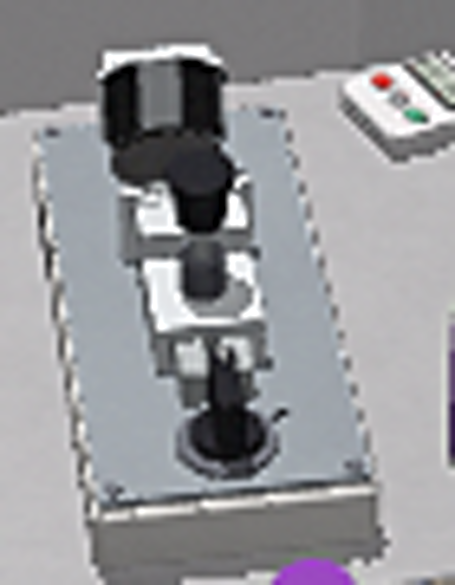

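View pics/c5.png

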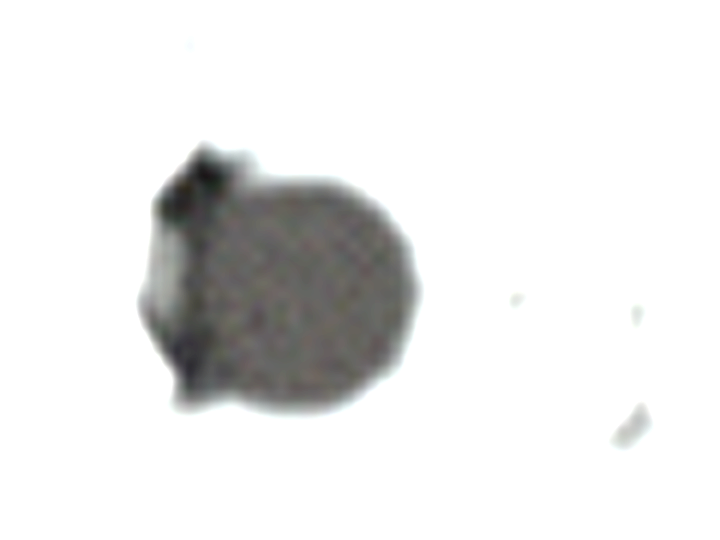

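The crop shows the seat is empty: a flat black disc on the deck near top (219.5,194.5), with the black-lined vee behind it. The blue-capped white bottle is the larger one, and the small white one is at (354,235). Next I measure the shaker and bottles.

```bash
cat > h.py <<'E'
import numpy as np, cv2, pickle
def load(n): return pickle.load(open(f"pics/{n}.pkl","rb"))
def f(c): return 200/np.tan(np.radians(c["vertical_fov"])/2)
def ray(c,u,v):
    R=np.array(c["R"]);o=-R.T@np.array(c["t"]); d=R.T@np.array([(u-c["cx"])/f(c),(v-c["cy"])/f(c),1.]); return o,d
def onz(c,u,v,z):
    o,d=ray(c,u,v); return o+d*(z-o[2])/d[2]
def proj(c,X):
    p=np.array(c["R"])@X+c["t"]; return p[:2]/p[2]*f(c)+[c["cx"],c["cy"]]
def blobs(m,amin=15):
    n,l,s,ce=cv2.connectedComponentsWithStats(m.astype(np.uint8)); return [(ce[i],s[i]) for i in range(1,n) if s[i][4]>=amin],l
E
python3 - <<'E'
from h import *
T=load("top0");S=load("side0")
for n,c in (("top",T),("side",S)):
    hsv=cv2.cvtColor(c["frame"],cv2.COLOR_RGB2HSV); m=cv2.inRange(hsv,(98,120,80),(116,255,255))
    for ce,s in blobs(m>0)[0]: print(n,"blue",ce,s)
    # cap
b=[x for x in blobs(cv2.inRange(cv2.cvtColor(T["frame"],cv2.COLOR_RGB2HSV),(98,120,80),(116,255,255))>0)[0]]
b=max(b,key=lambda x:x[1][4]); print("cap top->",onz(T,*b[0],.122))
fr=T["frame"][165:235,190:330]
hsv=cv2.cvtColor(T["frame"],cv2.COLOR_RGB2HSV)
print(hsv[210,250],hsv[225,250],hsv[185,240],hsv[160,250])
m=((hsv[:,:,1]>25)&(hsv[:,:,0]>85)&(hsv[:,:,0]<115)&(hsv[:,:,2]>70)).astype(np.uint8)
bl,l=blobs(m,500); print([(x[0],x[1]) for x in bl])
k=np.zeros_like(m); k[165:230,190:330]=m[165:230,190:330]
n,l,s,ce=cv2.connectedComponentsWithStats(k); i=1+np.argmax(s[1:,4])
r=cv2.minAreaRect(np.argwhere(l==i)[:,::-1].astype(np.float32)); print(r)
P=[onz(T,*p,.05)[:2] for p in cv2.boxPoints(r)]; print(np.round(P,4))
print([np.linalg.norm(P[j]-P[j-1]) for j in range(4)], np.mean(P,0))
print("disc",onz(T,219.5,194.0,.051))
# dark disc mask
g=T["frame"].max(2); d=np.zeros_like(g); d[175:212,205:235]=(g[175:212,205:235]<60)
cs,_=cv2.findContours(d,cv2.RETR_EXTERNAL,cv2.CHAIN_APPROX_NONE); 
cc=max(cs,key=cv2.contourArea)[:,0]; cr=cc[cc[:,0]>=215]; print(cv2.minEnclosingCircle(cr.astype(np.float32)))
# knobs
for nm,(x0,x1,y0,y1),z in (("plunger",(258,276,185,202),.15),("knob",(290,310,190,212),.095)):
    d=np.zeros_like(g); d[y0:y1,x0:x1]=g[y0:y1,x0:x1]<70
    for ce,s in blobs(d,10)[0]: print(nm,ce,s,onz(T,*ce,z))
E
```

```text
top blue [420.368 230.76 ] [414 225  13  12 125]
side blue [314.52406417 273.36363636] [308 266  14  16 187]
side blue [314.57142857 293.57142857] [305 290  20   6  35]
cap top-> [ 0.43069159 -0.30885409  0.122     ]
[ 94  13 140] [ 21  11 156] [ 99  13 138] [ 21  12 152]
[]Traceback (most recent call last):
  File "<stdin>", line 15, in <module>
    return _wrapfunc(a, 'argmax', axis=axis, out=out, **kwds)
    return bound(*args, **kwds)
ValueError: attempt to get argmax of an empty sequence
```

Run:
```python
from h import *
T=load("top0");S=load("side0")
p=onz(T,420.368,230.76,.122); print("cap top",p,"proj side",proj(S,p), "bottom", proj(S,np.r_[p[:2],0]))
hsv=cv2.cvtColor(cv2.GaussianBlur(T["frame"],(3,3),0),cv2.COLOR_RGB2HSV)
m=((hsv[:,:,0]>60)&(hsv[:,:,0]<130)&(hsv[:,:,1]>5)&(hsv[:,:,2]>70)).astype(np.uint8)
k=np.zeros_like(m); k[165:230,190:330]=m[165:230,190:330]
k=cv2.morphologyEx(k,cv2.MORPH_OPEN,np.ones((3,3)))
n,l,s,ce=cv2.connectedComponentsWithStats(k); i=1+np.argmax(s[1:,4]); print(s[i])
r=cv2.minAreaRect(np.argwhere(l==i)[:,::-1].astype(np.float32)); print(r)
P=[onz(T,*p,.05)[:2] for p in cv2.boxPoints(r)]; print(np.round(P,4))
print([np.linalg.norm(P[j]-P[j-1]) for j in range(4)], np.mean(P,0))
g=T["frame"].max(2); d=np.zeros_like(g); d[175:212,205:235]=(g[175:212,205:235]<60)
cs,_=cv2.findContours(d,cv2.RETR_EXTERNAL,cv2.CHAIN_APPROX_NONE); 
cc=max(cs,key=cv2.contourArea)[:,0]; cr=cc[cc[:,0]>=215]; q=cv2.minEnclosingCircle(cr.astype(np.float32)); print(q,onz(T,*q[0],.051))
for nm,(x0,x1,y0,y1),z in (("plunger",(258,276,185,202),.15),("knob",(290,310,190,212),.095)):
    d=np.zeros_like(g); d[y0:y1,x0:x1]=g[y0:y1,x0:x1]<70
    for ce,s in blobs(d,10)[0]: print(nm,ce,s,onz(T,*ce,z))
vis=T["frame"].copy(); vis[l==i]=(255,0,0); cv2.imwrite("pics/m1.png",cv2.resize(vis[165:265,190:330,::-1],None,fx=5,fy=5))
```

```text
cap top [ 0.43069159 -0.30885409  0.122     ] proj side [314.25095619 270.08614432] bottom [315.53061488 300.17321285]
[ 205  173  106   50 2999]
((257.29150390625, 197.6414337158203), (103.25765991210938, 44.20455551147461), 4.513988018035889)
[[0.4674 0.3112]
 [0.5998 0.309 ]
 [0.5822 0.0012]
 [0.4505 0.0081]]
[np.float64(0.3035925752883176), np.float64(0.1324412898825452), np.float64(0.3082781559472939), np.float64(0.13195186150639354)] [0.52496031 0.15737146]
((219.24073791503906, 193.79217529296875), 9.761565208435059) [0.53318663 0.27013163 0.051     ]
plunger [266.92173913 192.86956522] [261 187  12  13 115] [0.52278704 0.11873005 0.15      ]
knob [298.8778626  200.23664122] [291 194  16  13 131] [0.51268591 0.03219168 0.095     ]
```

View pics/m1.png

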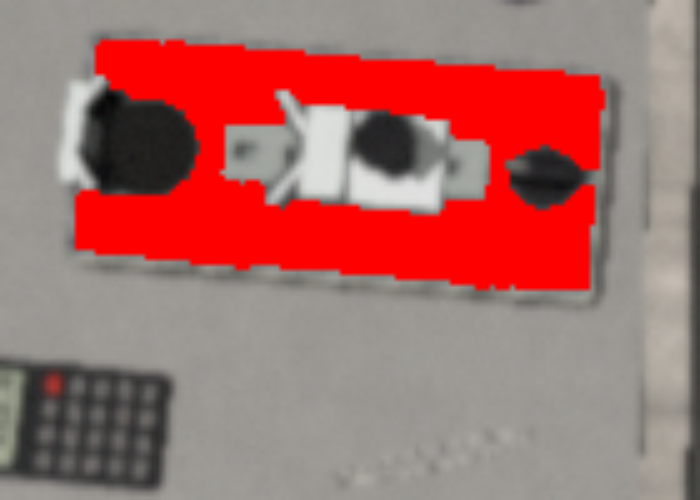

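Run:
```python
from h import *
from plant import robot
from scipy.spatial.transform import Rotation as Ro
T=load("top0");S=load("side0")
print(Ro.from_rotvec(robot.read_state()["orientation"]).as_matrix().round(3))
hsv=cv2.cvtColor(T["frame"],cv2.COLOR_RGB2HSV)
m=cv2.inRange(hsv,(135,120,90),(155,255,255))>0
for ce,s in blobs(m,30)[0]: print("purple",ce,s,onz(T,*ce,.12).round(3))
print("small",onz(T,354,234,.088))
for uv in ((393,197),(395,137),(418,196),(430,196),(448,200),(470,187),(475,185)):
    print("book",uv,[onz(T,*uv,z).round(3)[:2] for z in (0,.15,.2,.25)])
cv2.imwrite("pics/c6.png",cv2.resize(T["frame"][100:260,340:500,::-1],None,fx=3.7,fy=3.7,interpolation=cv2.INTER_CUBIC))
cv2.imwrite("pics/c7.png",cv2.resize(S["frame"][200:360,280:460,::-1],None,fx=3.5,fy=3.5,interpolation=cv2.INTER_CUBIC))
```

```text
[[-0.001  0.902  0.432]
 [ 0.001  0.432 -0.902]
 [-1.     0.    -0.002]]
purple [292.16431925 149.66197183] [284 141  18  18 213] [0.655 0.055 0.12 ]
purple [360.80079681 199.26693227] [352 191  18  18 251] [ 0.516 -0.143  0.12 ]
purple [384.13438735 219.20158103] [376 211  18  18 253] [ 0.461 -0.208  0.12 ]
purple [451.40650407 241.52439024] [442 233  19  18 246] [ 0.403 -0.395  0.12 ]
small [ 0.42032394 -0.12710414  0.088     ]
book (393, 197) [array([ 0.544, -0.252]), array([ 0.519, -0.229]), array([ 0.511, -0.221]), array([ 0.503, -0.214])]
book (395, 137) [array([ 0.734, -0.258]), array([ 0.69 , -0.235]), array([ 0.676, -0.227]), array([ 0.661, -0.219])]
book (418, 196) [array([ 0.549, -0.328]), array([ 0.524, -0.298]), array([ 0.515, -0.288]), array([ 0.507, -0.277])]
book (430, 196) [array([ 0.55 , -0.365]), array([ 0.525, -0.331]), array([ 0.516, -0.319]), array([ 0.508, -0.308])]
book (448, 200) [array([ 0.539, -0.42 ]), array([ 0.515, -0.38 ]), array([ 0.507, -0.367]), array([ 0.499, -0.354])]
book (470, 187) [array([ 0.581, -0.488]), array([ 0.552, -0.442]), array([ 0.543, -0.426]), array([ 0.533, -0.411])]
book (475, 185) [array([ 0.587, -0.504]), array([ 0.558, -0.456]), array([ 0.549, -0.44 ]), array([ 0.539, -0.424])]
```

View pics/c6.png

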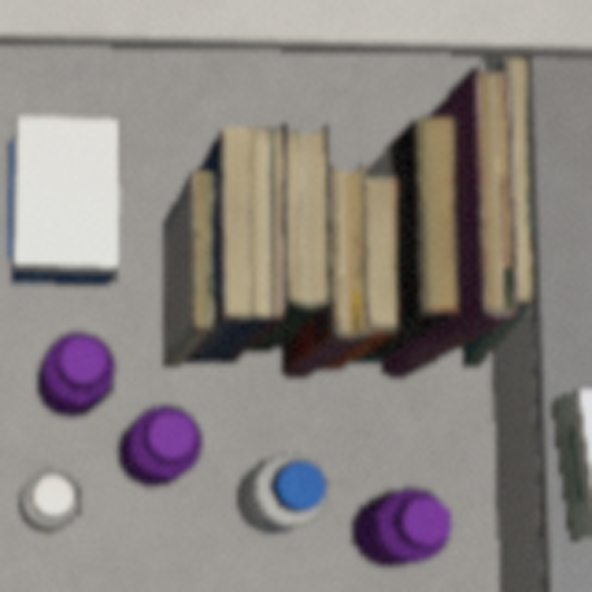

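View pics/c7.png

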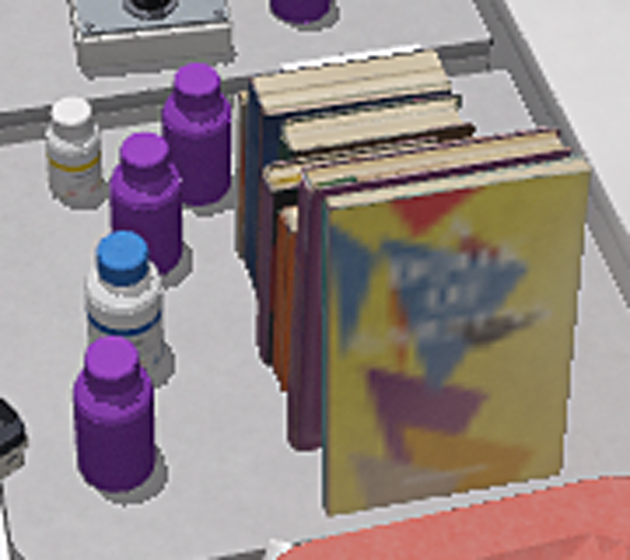

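Call:
jog_arm:
  targets:
    - [0, 5.1, -2.7, -10, 0, 0, 0]
    - [0, 10.2, -5.3, -20, 0, 0, 0]
    - [0, 15.3, -8.0, -30, 0, 0, 0]
    - [0, 20.4, -10.6, -40, 0, 0, 0]
    - [0, 25.5, -13.3, -50, 0, 0, 0]
  squeeze: 20

```text
t: 0.72
tool_pos: [0.4322, -0.3087, 0.1881]
orientation: [0.194, 1.563, -0.192]
force: [0.8, 0.1, -1.0]
opening: 0.0931
```

```bash
cat > go.py <<'E'
import sys,numpy as np
from plant import robot
from scipy.spatial.transform import Rotation as Ro
s=robot.read_state(); M=Ro.from_rotvec(s["orientation"]).as_matrix(); p=s["tool_pos"]
def need(T,yaw_deg=-3.2):
    a=np.radians(yaw_deg); z=np.array([np.cos(a),np.sin(a),0]); x=np.array([0,0,-1.]); D=np.c_[x,np.cross(z,x),z]
    print("shift cm",(100*M.T@(np.array(T)-p)).round(2),"turn deg",np.degrees(Ro.from_matrix(M.T@D).as_rotvec()).round(2))
print("t",round(s["t"],2),"p",p.round(4),"F",s["force"].round(1),"open",round(s["opening"],4),"q",s["q"].round(2))
if len(sys.argv)>3: need([float(v) for v in sys.argv[1:4]],*(float(v) for v in sys.argv[4:5]))
E
python3 go.py .4315 -.3105 .15
```

```text
t 0.72 p [ 0.4322 -0.3087  0.1881] F [ 0.8  0.1 -1. ] open 0.0931 q [-0.72 -0.05  1.68  0.    1.52 -0.47]
shift cm [ 3.81 -0.2  -0.02] turn deg [-10.88  -0.07  -0.1 ]
```

Call:
jog_arm:
  targets:
    - [1.5, -0.2, 0, -10.9, 0, 0, 0]
    - [3.0, -0.2, 0, -10.9, 0, 0, 0]
    - [3.5, -0.2, 0, -10.9, 0, 0, 0]
    - [3.5, -0.2, 0, -10.9, 0, 0, 0]

```text
t: 1.23
tool_pos: [0.4309, -0.311, 0.1524]
orientation: [0.049, 1.572, -0.045]
force: [-0.5, -0.1, -0.2]
opening: 0.0931
```

```bash
cat > pic.py <<'E'
import sys,cv2,pickle
from plant import optics
n,x0,x1,y0,y1,k,name=sys.argv[1],*map(int,sys.argv[2:7]),sys.argv[7]
c=optics.read_camera(n); pickle.dump(c,open(f"pics/{name}.pkl","wb"))
cv2.imwrite(f"pics/{name}.png",cv2.resize(c["frame"][y0:y1,x0:x1,::-1],None,fx=k,fy=k,interpolation=cv2.INTER_CUBIC))
E
python3 pic.py side 240 400 200 340 4 g1; python3 pic.py top 340 480 160 280 5 g1t;python3 go.py .4315 -.3105 .051
```

```text
t 1.32 p [ 0.4315 -0.3113  0.1535] F [-0.1 -0.6 -0.3] open 0.0932 q [-0.72 -0.03  1.72  0.    1.45 -0.66]
shift cm [10.25  0.07  0.  ] turn deg [-0.14 -0.04 -0.09]
```

View pics/g1.png

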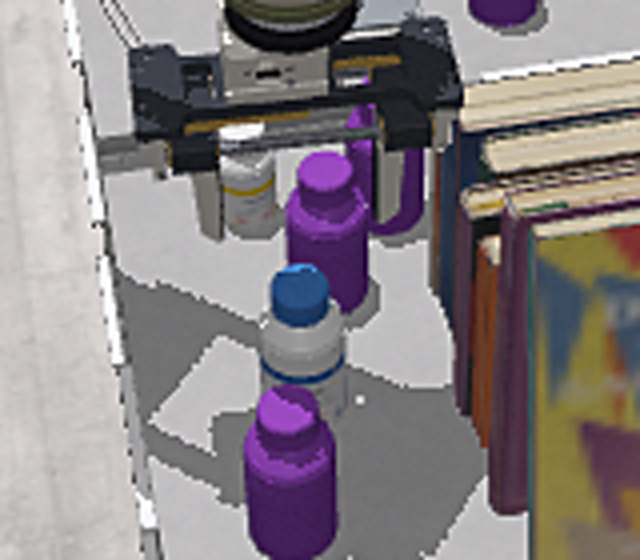

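View pics/g1t.png

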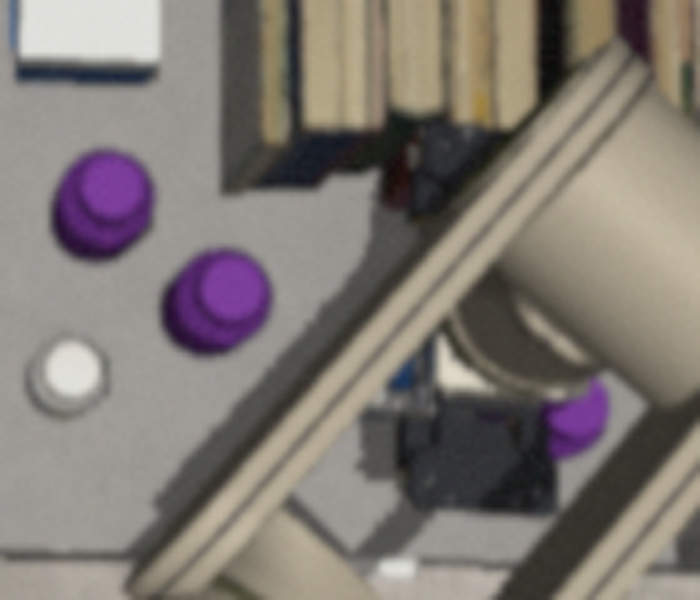

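Run:
```python
from h import *
S=load("side0")
for uv in ((362.9,327),(361.4,311.4),(357,304),(348.6,271.4)): print(onz(S,*uv,0).round(3))
for z in (.153,): print(proj(S,np.array([.4315,-.311,z])))
```

```text
[ 0.534 -0.418  0.   ]
[ 0.542 -0.37   0.   ]
[ 0.537 -0.344  0.   ]
[ 0.541 -0.228  0.   ]
[314.37444301 262.42910342]
```

Call:
jog_arm:
  targets:
    - [3.5, 0.07, 0, 0, 0, 0, 0]
    - [7.0, 0.07, 0, 0, 0, 0, 0]
    - [10.0, 0.07, 0, 0, 0, 0, 0]
    - [10.0, 0.07, 0, 0, 0, 0, 0]

```text
t: 1.82
tool_pos: [0.4298, -0.3094, 0.0514]
orientation: [0.05, 1.574, -0.043]
force: [-0.2, -0.1, 0.2]
opening: 0.0932
```

```bash
python3 go.py .4315 -.3105 .053; python3 pic.py side 240 400 200 340 4 g2
```

```text
t 1.82 p [ 0.4298 -0.3094  0.0514] F [-0.2 -0.1  0.2] open 0.0932 q [-0.72  0.06  1.82  0.    1.27 -0.66]
shift cm [-0.16 -0.1   0.18] turn deg [-0.22 -0.24 -0.25]
```

View pics/g2.png

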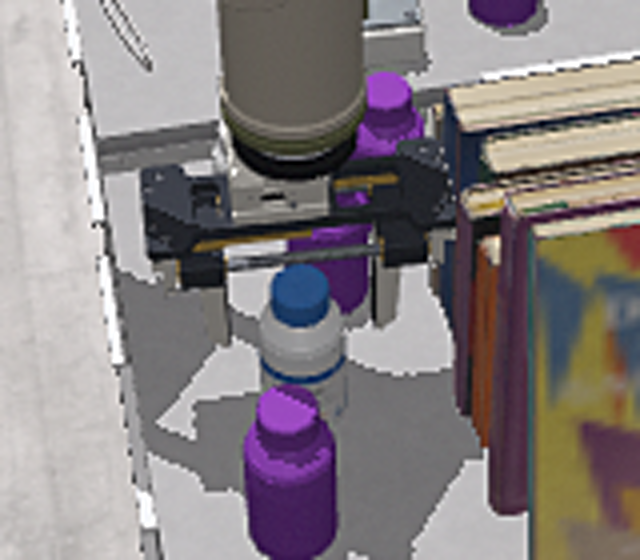

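Run:
```python
from h import *
S=load("g2")
for P in ((.4298,-.3094,.0514),(.4315,-.3105,.123),(.4315,-.3105,0),(.3833,-.3094,.0514),(.476,-.3094,.0514)): print(P,proj(S,np.array(P)).round(1),((proj(S,np.array(P))-[240,200])*4).round(0))
```

```text
(0.4298, -0.3094, 0.0514) [314.7 288.1] [299. 353.]
(0.4315, -0.3105, 0.123) [314.7 270.3] [299. 281.]
(0.4315, -0.3105, 0) [315.9 300.6] [304. 402.]
(0.3833, -0.3094, 0.0514) [297.2 291.1] [229. 364.]
(0.476, -0.3094, 0.0514) [331.9 285.3] [368. 341.]
```

Run:
```python
from h import *
S=load("g2")
i=S["frame"][255:310,280:350,::-1].copy()
i=cv2.resize(i,None,fx=10,fy=10,interpolation=cv2.INTER_NEAREST)
cv2.imwrite("pics/g2z.png",i)
```

```text
(no output)
```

View pics/g2z.png

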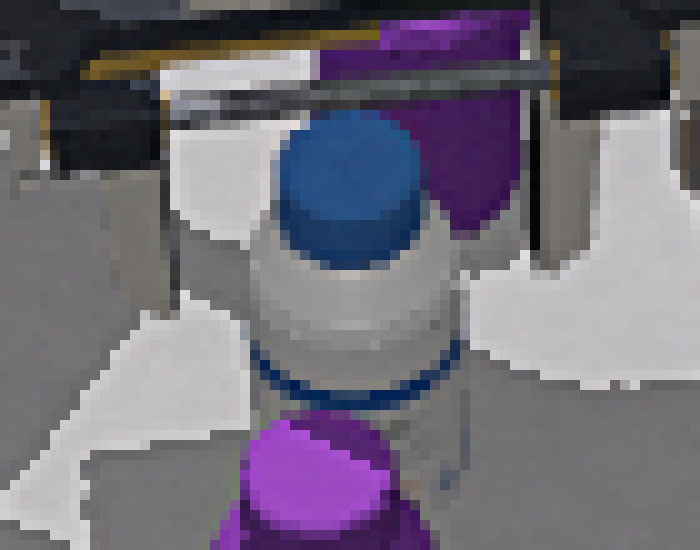

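Run:
```python
from h import *
S=load("side0"); P=np.array([.259,-.5405,.188]); z=np.array([.432,-.902,0])
i=cv2.resize(S["frame"][250:390,200:310,::-1],None,fx=5,fy=4,interpolation=cv2.INTER_CUBIC)
i=cv2.resize(S["frame"][260:380,200:310,::-1],None,fx=5,fy=5,interpolation=cv2.INTER_CUBIC)
for k in (-.0465,0,.0465):
    q=proj(S,P+k*z); print(q); cv2.circle(i,tuple(int(v) for v in (q-[200,260])*5),3,(0,0,255),-1)
cv2.imwrite("pics/s0z.png",i)
g=load("g1"); i=cv2.resize(g["frame"][220:300,260:370,::-1],None,fx=6,fy=6,interpolation=cv2.INTER_CUBIC)
P=np.array([.4315,-.3113,.1535]);z=np.array([.998,-.056,0])
for k in (-.0465,0,.0465):
    q=proj(g,P+k*z); print(q); cv2.circle(i,tuple(int(v) for v in (q-[260,220])*6),3,(0,0,255),-1)
cv2.imwrite("pics/g1z.png",i)
```

```text
[241.2408946  329.88492137]
[252.4797616  344.89929769]
[264.32551305 360.72443114]
[295.87749914 264.54956382]
[314.39067709 262.38207288]
[332.77551841 260.22960738]
```

View pics/s0z.png

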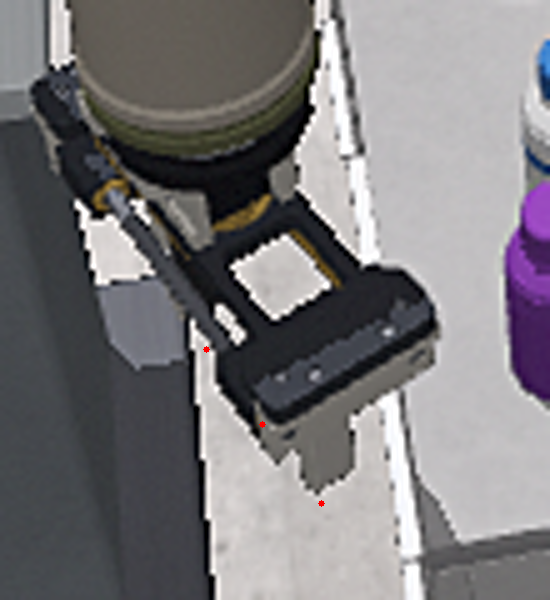

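View pics/g1z.png

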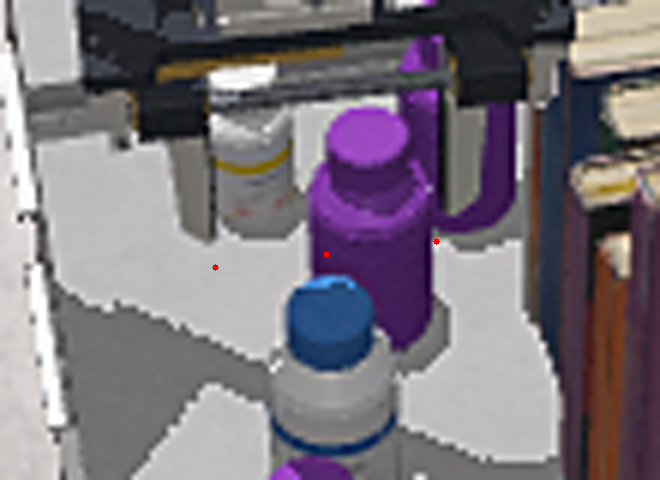

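Run:
```python
from h import *
S=load("top0"); P=np.array([.259,-.5405,.188]); z=np.array([.432,-.902,0])
i=cv2.convertScaleAbs(cv2.resize(S["frame"][270:350,470:590,::-1],None,fx=6,fy=6,interpolation=cv2.INTER_CUBIC),alpha=1.8,beta=20)
for dz in (0,):
 for k in (-.064,-.0465,0,.0465,.064):
  q=proj(S,P+k*z+[0,0,dz]); print(q); cv2.circle(i,tuple(int(v) for v in (q-[470,270])*6),3,(0,0,255),-1)
cv2.imwrite("pics/t0z.png",i)
g=load("g1t"); i=cv2.convertScaleAbs(cv2.resize(g["frame"][170:270,380:480,::-1],None,fx=6,fy=6,interpolation=cv2.INTER_CUBIC),alpha=1.8,beta=20)
P=np.array([.4315,-.3113,.1535]);z=np.array([.998,-.056,0])
for k in (-.064,-.0465,0,.0465,.064):
    q=proj(g,P+k*z); print(q); cv2.circle(i,tuple(int(v) for v in (q-[380,170])*6),3,(0,0,255),-1)
cv2.imwrite("pics/g1tz.png",i)
```

```text
[494.10448243 307.24538136]
[500.12095338 304.38874812]
[516.05223362 296.8245423 ]
[531.90357363 289.29829227]
[537.84855134 286.47560417]
[422.63837773 253.06369646]
[422.9173612  246.56256064]
[423.65269658 229.42708247]
[424.37948584 212.49075424]
[424.65082582 206.16773432]
```

View pics/t0z.png

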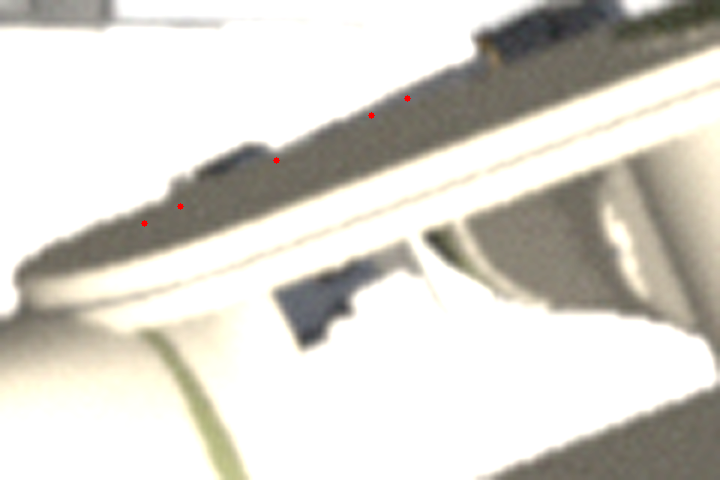

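View pics/g1tz.png

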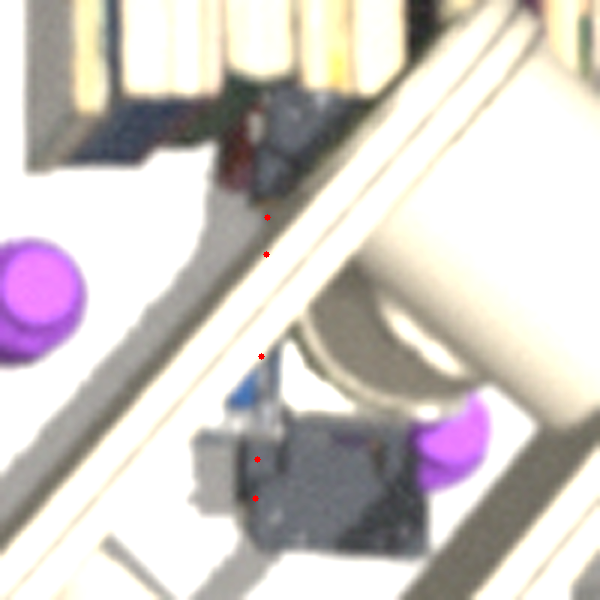

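The fingertips look about 4 px higher than predicted in the side view, but the top view agrees laterally. I'll go slightly lower and close.

Call:
jog_arm:
  targets:
    - [0.5, -0.1, 0.15, 0, 0, 0, 0.0]
    - [0.5, -0.1, 0.15, 0, 0, 0, 0.2]
    - [0.5, -0.1, 0.15, 0, 0, 0, 0.7]
    - [0.5, -0.1, 0.15, 0, 0, 0, 0.7]
    - [0.5, -0.1, 0.15, 0, 0, 0, 0.7]
  squeeze: 20

```text
t: 2.5
tool_pos: [0.4323, -0.3115, 0.0486]
orientation: [0.048, 1.572, -0.045]
force: [-1.5, 0.1, 0.4]
opening: 0.0574
```

```bash
python3 go.py .4315 -.3105 .046; python3 pic.py side 240 400 200 340 4 g3
```

```text
t 2.5 p [ 0.4323 -0.3115  0.0486] F [-1.5  0.1  0.4] open 0.0574 q [-0.72  0.07  1.82  0.    1.26 -0.66]
shift cm [ 0.26  0.09 -0.09] turn deg [-0.2  -0.11 -0.13]
```

View pics/g3.png

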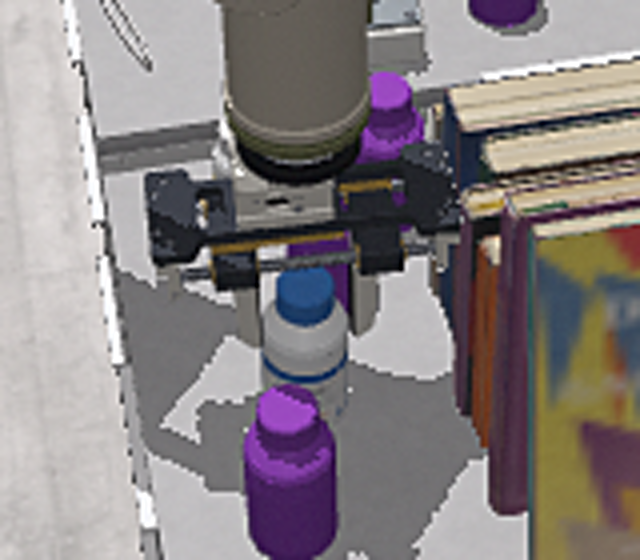

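Call:
jog_arm:
  targets:
    - [-1, 0, 0, 0, 0, 0, 0.7]
    - [-4, 0, 0, 0, 0, 0, 0.7]
    - [-9, 0, 0, 0, 0, 0, 0.7]
    - [-15, 0, 0, 0, 0, 0, 0.7]
    - [-19, 0, 0, 0, 0, 0, 0.7]
  squeeze: 30

```text
t: 3.18
tool_pos: [0.4332, -0.3124, 0.2425]
orientation: [0.047, 1.569, -0.047]
force: [0.3, -0.0, -1.0]
opening: 0.0562
```

```bash
python3 go.py .532 .266 .24; python3 pic.py side 240 400 160 300 4 g4
```

```text
t 3.17 p [ 0.4332 -0.3124  0.2425] F [ 0.3 -0.  -1. ] open 0.0562 q [-0.72 -0.07  1.59  0.    1.61 -0.66]
shift cm [ 0.27 58.32  6.43] turn deg [-0.2   0.06 -0.01]
```

View pics/g4.png

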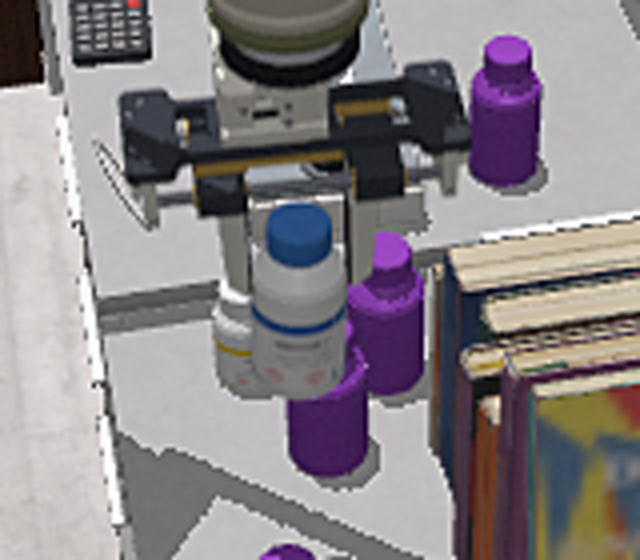

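Run:
```python
from h import *
for n,dz in (("g2",0),("g3",0),("g4",.1941)):
    S=load(n)
    hsv=cv2.cvtColor(S["frame"],cv2.COLOR_RGB2HSV)
    m=cv2.inRange(hsv,(98,120,60),(116,255,255))>0
    m[:, :300]=0; m[:,330:]=0
    b=[x for x in blobs(m,60)[0]]
    for ce,s in b: print(n,ce,s, onz(S,*ce,.112+dz))
```

```text
g2 [314.59259259 273.38624339] [308 266  14  16 189] [ 0.43084358 -0.31126926  0.112     ]
g3 [315.69832402 273.39106145] [309 267  15  15 179] [ 0.43359992 -0.31187653  0.112     ]
g4 [314.43577982 218.25688073] [307 211  16  16 218] [ 0.43548767 -0.31388668  0.3061    ]
```

Call:
jog_arm:
  targets:
    - [0, 3, 0.3, 0, 0, 0, 0.7]
    - [0, 8, 0.9, 0, 0, 0, 0.7]
    - [0, 13, 1.4, 0, 0, 0, 0.7]
    - [0, 18, 2.0, 0, 0, 0, 0.7]
    - [0, 23, 2.5, 0, 0, 0, 0.7]

```text
t: 3.85
tool_pos: [0.4733, -0.084, 0.2477]
orientation: [0.043, 1.563, -0.05]
force: [1.2, 0.7, -1.3]
opening: 0.0562
```

Call:
jog_arm:
  targets:
    - [0, 5, 0.6, 0, 0, 0, 0.7]
    - [0, 10, 1.1, 0, 0, 0, 0.7]
    - [0, 15, 1.7, 0, 0, 0, 0.7]
    - [0, 20, 2.2, 0, 0, 0, 0.7]
    - [0, 24, 2.6, 0, 0, 0, 0.7]

```text
t: 4.47
tool_pos: [0.5133, 0.1561, 0.247]
orientation: [0.043, 1.563, -0.049]
force: [0.4, -0.5, -1.0]
opening: 0.0561
```

```bash
python3 go.py .532 .267 .21
```

```text
t 4.47 p [0.5133 0.1561 0.247 ] F [ 0.4 -0.5 -1. ] open 0.0561 q [ 0.2  -0.06  1.58 -0.01  1.62  0.26]
shift cm [ 3.67 11.2   1.19] turn deg [-0.16  0.4   0.23]
```

Call:
jog_arm:
  targets:
    - [0, 4, 0.4, 0, 0, 0, 0.7]
    - [0, 8, 0.9, 0, 0.4, 0.2, 0.7]
    - [0, 11.2, 1.2, 0, 0.4, 0.2, 0.7]
    - [3.7, 11.2, 1.2, 0, 0.4, 0.2, 0.7]
    - [3.7, 11.2, 1.2, 0, 0.4, 0.2, 0.7]

```text
t: 5.1
tool_pos: [0.5298, 0.2665, 0.2061]
orientation: [0.043, 1.577, -0.048]
force: [-0.3, -0.2, -1.8]
opening: 0.0562
```

```bash
python3 go.py .532 .267 .13; python3 pic.py side 270 390 100 230 4 g5; python3 pic.py top 180 330 130 250 5 g5t
```

```text
t 5.1 p [0.5298 0.2665 0.2061] F [-0.3 -0.2 -1.8] open 0.0562 q [ 0.38  0.11  1.48 -0.    1.56  0.44]
shift cm [7.61 0.09 0.27] turn deg [-0.11 -0.36  0.2 ]
```

View pics/g5.png

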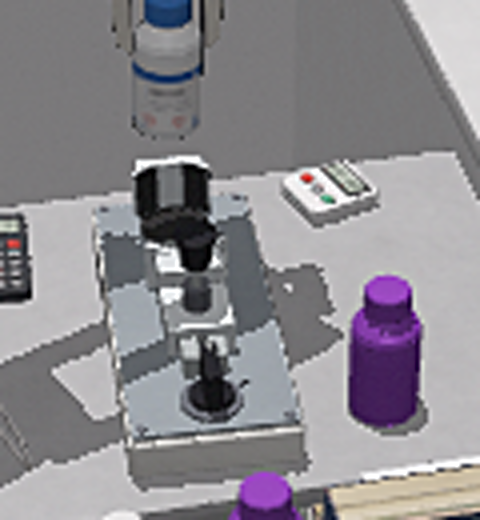

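View pics/g5t.png

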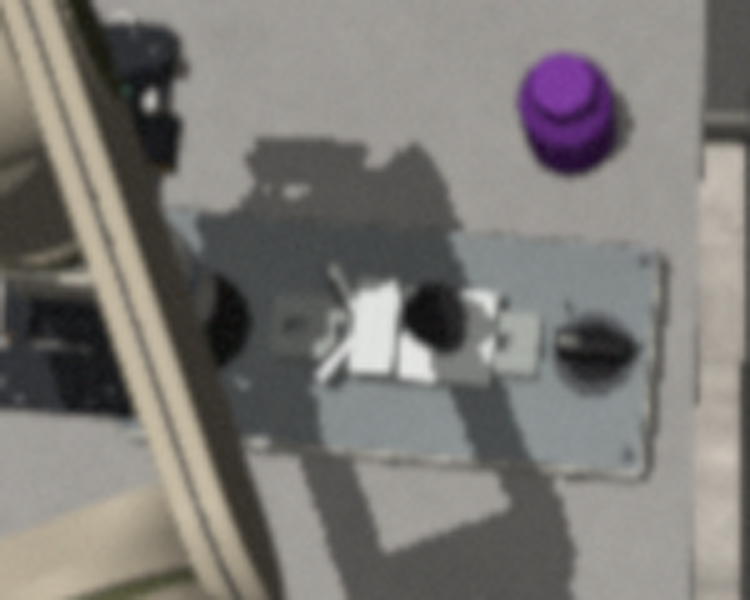

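Call:
jog_arm:
  targets:
    - [3, 0.05, 0.25, 0, -0.3, 0.2, 0.7]
    - [6, 0.05, 0.25, 0, -0.3, 0.2, 0.7]
    - [8.5, 0.05, 0.25, 0, -0.3, 0.2, 0.7]
    - [9.4, 0.05, 0.25, 0, -0.3, 0.2, 0.7]
    - [9.4, 0.05, 0.25, 0, -0.3, 0.2, 0.7]

```text
t: 5.82
tool_pos: [0.5348, 0.2668, 0.1171]
orientation: [0.049, 1.565, -0.044]
force: [-0.6, 0.2, -1.0]
opening: 0.0561
```

```bash
python3 go.py .532 .267 .0986; python3 pic.py side 270 370 110 230 5 g6
python3 - <<'E'
from h import *
S=load("g6")
hsv=cv2.cvtColor(S["frame"],cv2.COLOR_RGB2HSV)
m=cv2.inRange(hsv,(98,120,60),(116,255,255))>0
for ce,s in blobs(m,20)[0]: print(ce,s,onz(S,*ce,.112+.063),onz(S,*ce,.112+.055))
E
```

```text
t 5.83 p [0.5348 0.2668 0.1171] F [-0.6  0.2 -1. ] open 0.0561 q [0.38 0.16 1.59 0.   1.39 0.44]
shift cm [ 1.85 -0.01 -0.29] turn deg [-0.2   0.3  -0.17]
[313.33333333 124.37373737] [308 120  12  10  99] [0.53728417 0.27589655 0.175     ] [0.53929328 0.28814131 0.167     ]
[312.88461538 141.15384615] [306 139  14   4  26] [0.51817807 0.17979733 0.175     ] [0.52002616 0.19123215 0.167     ]
[356.47826087 243.13043478] [355 240   4   7  23] [ 0.54476418 -0.28882003  0.175     ] [ 0.54683633 -0.2813348   0.167     ]
```

View pics/g6.png

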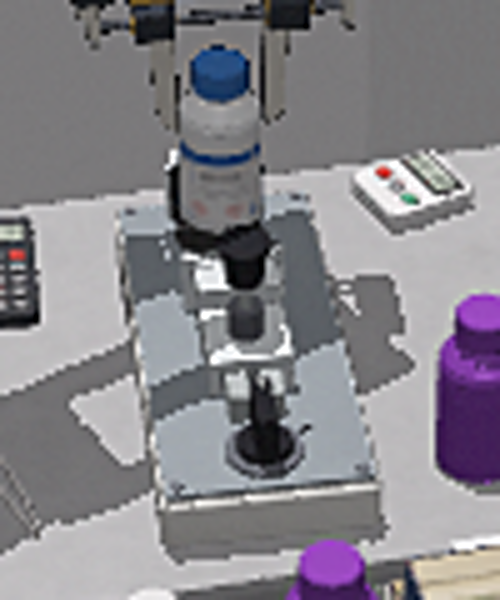

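Call:
jog_arm:
  targets:
    - [0.5, 0, -0.35, 0, 0.2, 0, 0.7]
    - [1.0, 0, -0.35, 0, 0.2, 0, 0.7]
    - [1.3, 0, -0.35, 0, 0.2, 0, 0.7]
    - [1.6, 0, -0.35, 0, 0.2, 0, 0.7]
    - [1.6, 0, -0.35, 0, 0.2, 0, 0.7]

```text
t: 6.5
tool_pos: [0.5315, 0.2673, 0.1013]
orientation: [0.049, 1.568, -0.044]
force: [-0.2, 0.9, -1.1]
opening: 0.0559
```

```bash
python3 go.py .532 .267 .0986
```

```text
t 6.5 p [0.5315 0.2673 0.1013] F [-0.2  0.9 -1.1] open 0.0559 q [0.38 0.17 1.61 0.   1.36 0.44]
shift cm [ 0.27 -0.02  0.05] turn deg [-0.19  0.12 -0.18]
```

Call:
jog_arm:
  targets:
    - [0.2, 0, 0.0, 0, 0, 0, 0.7]
    - [0.3, 0, 0.0, 0, 0, 0, 0.7]
    - [0.4, 0, 0.0, 0, 0, 0, 0.7]

```text
t: 6.88
tool_pos: [0.5316, 0.2676, 0.0984]
orientation: [0.049, 1.568, -0.043]
force: [-4.7, 0.0, 10.3]
opening: 0.0563
```

```bash
python3 go.py .532 .267 .0986
```

```text
t 6.88 p [0.5316 0.2676 0.0984] F [-4.7  0.  10.3] open 0.0563 q [0.38 0.17 1.61 0.   1.36 0.44]
shift cm [-0.02 -0.06  0.04] turn deg [-0.19  0.14 -0.22]
```

Call:
jog_arm:
  targets:
    - [-0.1, 0, 0, 0, 0, 0, 0.4]
    - [-0.2, 0, 0, 0, 0, 0, 0.0]
    - [-0.2, 0, 0, 0, 0, 0, 0.0]
    - [-3, 0, 0, 0, 0, 0, 0.0]
    - [-8, 0, 0, 0, 0, 0, 0.0]

```text
t: 7.5
tool_pos: [0.5297, 0.2666, 0.1766]
orientation: [0.048, 1.572, -0.045]
force: [0.9, 0.3, 0.6]
opening: 0.0908
```

Call:
jog_arm:
  targets:
    - [-3, -1, 0, 0, 0, 0, 0]
    - [-4, -5, 0, 0, 0, 0, 0.0]
    - [-4, -10, -0.5, 0, 0, 0, 0.0]
    - [-4, -14.5, -0.9, 0, 0, 0, 0.0]
    - [-4, -14.5, -0.9, 0, 0, 0, 0.0]

```text
t: 8.12
tool_pos: [0.5123, 0.1197, 0.2167]
orientation: [0.05, 1.572, -0.048]
force: [0.7, 0.4, -0.9]
opening: 0.0927
```

```bash
python3 go.py .523 .1195 .2; python3 pic.py side 270 370 110 230 5 g7; python3 pic.py top 180 330 130 250 5 g7t
```

```text
t 8.12 p [0.5123 0.1197 0.2167] F [ 0.7  0.4 -0.9] open 0.0927 q [ 0.13 -0.08  1.65  0.    1.57  0.19]
shift cm [1.66 0.04 1.07] turn deg [-0.39 -0.08 -0.06]
```

View pics/g7.png

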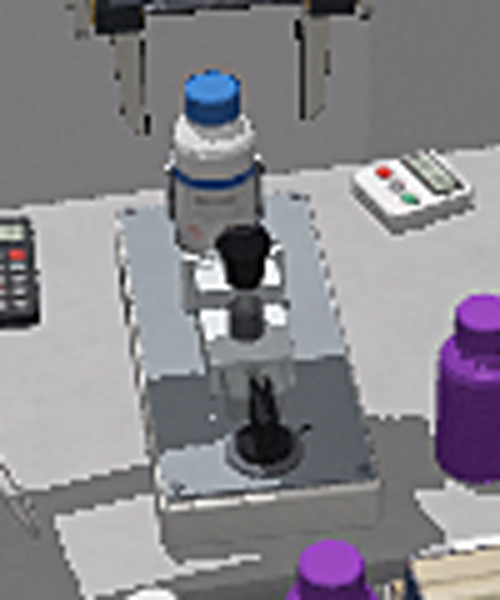

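View pics/g7t.png

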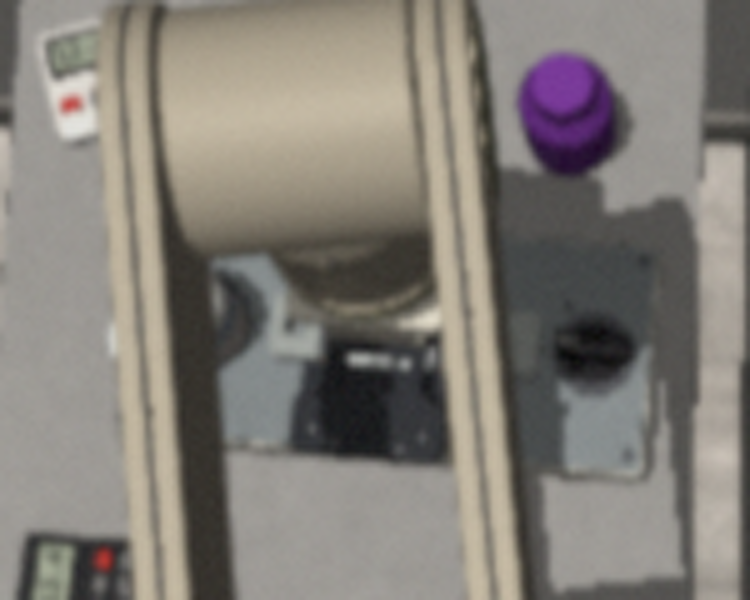

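Call:
jog_arm:
  targets:
    - [2, 0.02, 1.07, -0.3, 0, 0, 0.0]
    - [5, 0.02, 1.07, -0.3, 0, 0, 0.3]
    - [8, 0.02, 1.07, -0.3, 0, 0, 0.4]
    - [9.5, 0.02, 1.07, -0.3, 0, 0, 0.4]
    - [9.5, 0.02, 1.07, -0.3, 0, 0, 0.4]

```text
t: 8.85
tool_pos: [0.5222, 0.1226, 0.1205]
orientation: [0.044, 1.574, -0.041]
force: [0.1, 0.5, -0.0]
opening: 0.0587
```

```bash
python3 go.py .523 .1195 .111; python3 pic.py side 270 370 110 230 5 g8;python3 - <<'E'
from h import *
from plant import robot
S=load("g8")
i=cv2.imread("pics/g8.png"); p=robot.read_state()["tool_pos"]; o=robot.read_state()["opening"]; z=np.array([.998,-.056,0])
for k in (-o/2,0,o/2):
  q=proj(S,p+k*z); cv2.circle(i,tuple(int(v) for v in (q-[270,110])*5),3,(0,0,255),-1)
cv2.imwrite("pics/g8m.png",i)
E
```

```text
t 8.85 p [0.5222 0.1226 0.1205] F [ 0.1  0.5 -0. ] open 0.0587 q [0.13 0.01 1.75 0.   1.39 0.19]
shift cm [ 0.95 -0.3   0.1 ] turn deg [ 0.09 -0.22 -0.1 ]
```

View pics/g8m.png

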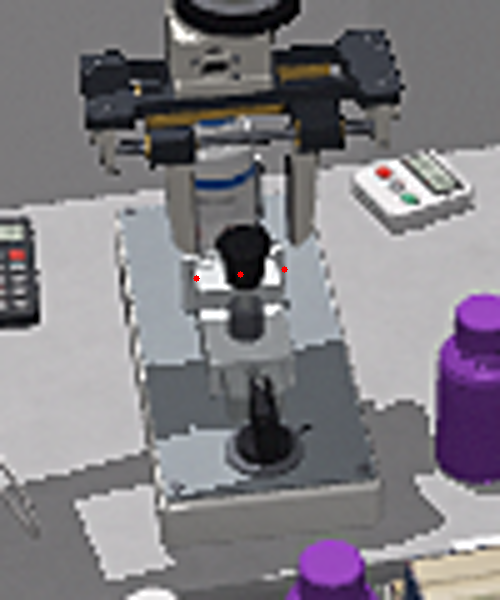

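Run:
```python
from h import *
S=load("g8")
for P in ((.5229,.1197,.153),(.5229,.1197,.135),(.4935,.1226,.1205),(.4935,.1226,.135),(.4935,.1226,.15),(.4935,.14,.1205)):
  print(P,((proj(S,np.array(P))-[270,110])*5).round(0))
i=cv2.resize(S["frame"][135:175,298:340,::-1],None,fx=14,fy=14,interpolation=cv2.INTER_NEAREST); cv2.imwrite("pics/g8z.png",i)
```

```text
(0.5229, 0.1197, 0.153) [240. 237.]
(0.5229, 0.1197, 0.135) [241. 260.]
(0.4935, 0.1226, 0.1205) [195. 282.]
(0.4935, 0.1226, 0.135) [194. 264.]
(0.4935, 0.1226, 0.15) [193. 244.]
(0.4935, 0.14, 0.1205) [190. 266.]
```

View pics/g8z.png

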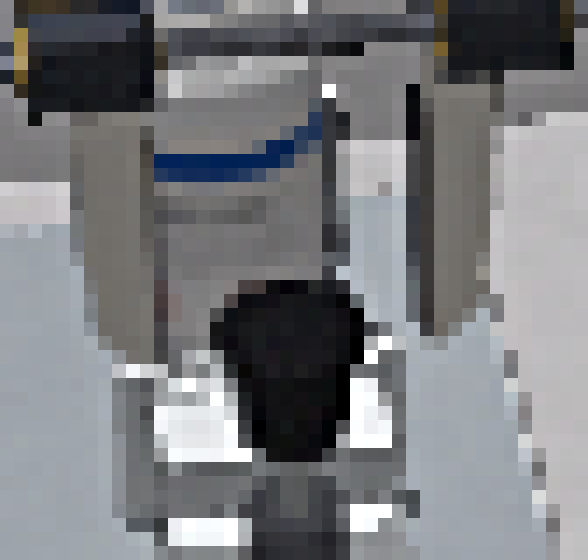

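Call:
jog_arm:
  targets:
    - [0.5, -0.3, 0.1, 0, 0, 0, 0.4]
    - [0.95, -0.3, 0.1, 0, 0, 0, 0.4]
    - [0.95, -0.3, 0.1, 0, 0, 0, 0.8]
    - [0.95, -0.3, 0.1, 0, 0, 0, 0.95]
    - [0.95, -0.3, 0.1, 0, 0, 0, 0.95]
  squeeze: 15

```text
t: 9.52
tool_pos: [0.5224, 0.1195, 0.1124]
orientation: [0.044, 1.575, -0.041]
force: [-8.4, 0.2, 4.6]
opening: 0.0352
```

Call:
jog_arm:
  targets:
    - [0, 0, 0, 0, 0, 0, 0.95]
    - [0, 0, 0, 0, 0, 0, 0.95]

```text
t: 9.78
tool_pos: [0.5223, 0.1196, 0.1125]
orientation: [0.044, 1.576, -0.041]
force: [-2.5, 0.2, 0.5]
opening: 0.0353
```

```bash
python3 go.py .523 .1195 .111; python3 pic.py side 270 370 110 230 5 g9
```

```text
t 9.78 p [0.5223 0.1196 0.1125] F [-2.5  0.2  0.5] open 0.0353 q [0.13 0.01 1.75 0.   1.38 0.18]
shift cm [ 0.15 -0.    0.07] turn deg [ 0.09 -0.3  -0.11]
```

View pics/g9.png

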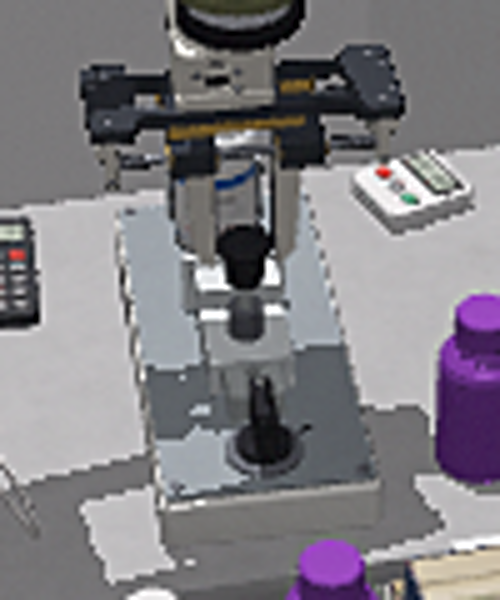

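The opening of 35 mm means the pads are on the 36 mm cap. I'll open, go lower to get under it, and close again.

Call:
jog_arm:
  targets:
    - [0, 0, 0.05, 0, 0, 0, 0.45]
    - [0, 0, 0.05, 0, 0, 0, 0.45]
    - [0.7, 0, 0.05, 0, 0, 0, 0.45]
    - [1.2, 0, 0.05, 0, 0, 0, 0.45]
    - [1.2, 0, 0.05, 0, 0, 0, 0.45]

```text
t: 10.45
tool_pos: [0.5221, 0.1195, 0.0995]
orientation: [0.044, 1.577, -0.041]
force: [0.2, 0.9, 0.6]
opening: 0.0512
```

```bash
python3 go.py .523 .1195 .1
```

```text
t 10.45 p [0.5221 0.1195 0.0995] F [0.2 0.9 0.6] open 0.0512 q [0.13 0.02 1.77 0.   1.36 0.18]
shift cm [-0.05  0.01  0.09] turn deg [ 0.09 -0.39 -0.1 ]
```

Call:
jog_arm:
  targets:
    - [0, 0, 0.08, 0, -0.3, 0, 0.8]
    - [0, 0, 0.08, 0, -0.3, 0, 0.95]
    - [0, 0, 0.08, 0, -0.3, 0, 0.95]
    - [0, 0, 0.08, 0, -0.3, 0, 0.95]
  squeeze: 15

```text
t: 10.95
tool_pos: [0.5224, 0.1195, 0.0995]
orientation: [0.044, 1.573, -0.041]
force: [-4.7, -0.2, 2.9]
opening: 0.0352
```

```bash
python3 go.py .523 .1195 .1; python3 pic.py side 270 370 110 230 5 g10
```

```text
t 10.95 p [0.5224 0.1195 0.0995] F [-4.7 -0.2  2.9] open 0.0352 q [0.13 0.02 1.77 0.   1.35 0.18]
shift cm [-0.05  0.01  0.06] turn deg [ 0.09 -0.13 -0.09]
```

View pics/g10.png

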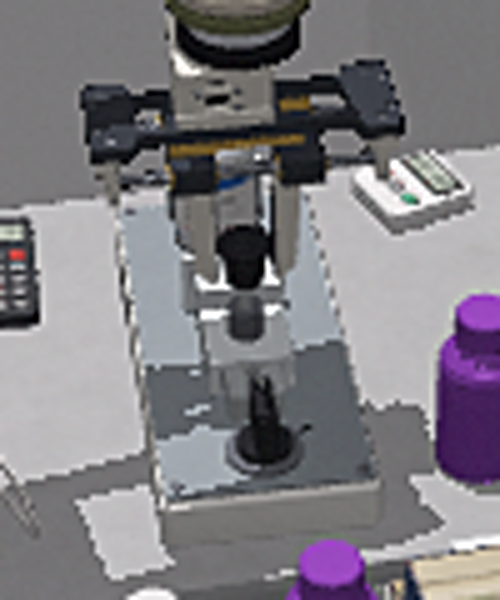

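Still 35 mm: the straight finger faces meet the cap's rim at any depth. So I'll grip the cap itself at pad height, more firmly.

Call:
jog_arm:
  targets:
    - [0, 0, 0.05, 0, 0, 0, 0.45]
    - [0, 0, 0.05, 0, 0, 0, 0.45]
    - [-1.5, 0, 0.05, 0, 0, 0, 0.45]
    - [-2.7, 0, 0.05, 0, 0, 0, 0.45]
    - [-2.7, 0, 0.05, 0, 0, 0, 0.6]

```text
t: 11.62
tool_pos: [0.5245, 0.1196, 0.1288]
orientation: [0.044, 1.569, -0.041]
force: [0.1, 0.9, 0.7]
opening: 0.0451
```

Call:
jog_arm:
  targets:
    - [0, 0, 0, 0, 0, 0, 0.95]
    - [0, 0, 0, 0, 0, 0, 0.95]
    - [0, 0, 0, 0, 0, 0, 0.95]
  squeeze: 45

```text
t: 12.0
tool_pos: [0.5243, 0.1195, 0.1284]
orientation: [0.044, 1.57, -0.041]
force: [0.5, 0.2, 0.4]
opening: 0.0156
```

```bash
python3 go.py .523 .1195 .14
```

```text
t 12.0 p [0.5243 0.1195 0.1284] F [0.5 0.2 0.4] open 0.0156 q [ 0.13 -0.    1.74  0.    1.4   0.18]
shift cm [-1.16 -0.01 -0.12] turn deg [ 0.09  0.04 -0.13]
```

```bash
python3 pic.py side 270 370 110 230 5 g11
```

```text
(no output)
```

View pics/g11.png

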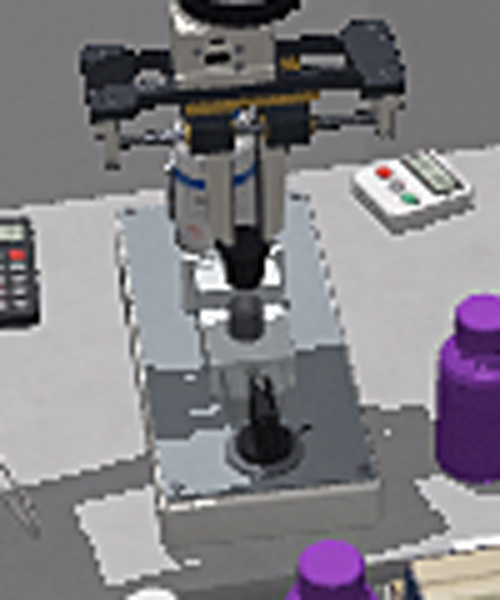

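Call:
jog_arm:
  targets:
    - [0, 0, -0.1, 0, 0, 0, 0.45]
    - [0, 0, -0.15, 0, 0, 0, 0.45]
    - [0, 0, -0.15, 0, 0, 0, 0.45]
    - [1.0, 0, -0.15, 0, 0, 0, 0.45]
    - [1.9, 0, -0.15, 0, 0, 0, 0.45]
  squeeze: 15

```text
t: 12.68
tool_pos: [0.5225, 0.1196, 0.1084]
orientation: [0.044, 1.57, -0.041]
force: [-0.8, 0.1, -0.2]
opening: 0.0508
```

Call:
jog_arm:
  targets:
    - [0, 0, 0, 0, 0, 0, 0.7]
    - [0, 0, 0, 0, 0, 0, 0.95]
    - [0, 0, 0, 0, 0, 0, 0.95]
    - [0, 0, 0, 0, 0, 0, 0.95]
  squeeze: 15

```text
t: 13.18
tool_pos: [0.5224, 0.1196, 0.1082]
orientation: [0.044, 1.57, -0.041]
force: [0.8, 0.1, -5.0]
opening: 0.0352
```

```bash
python3 go.py .523 .1195 .11; python3 pic.py side 270 370 110 230 5 g12;  python3 pic.py top 180 330 130 250 5 g12t
```

```text
t 13.18 p [0.5224 0.1196 0.1082] F [ 0.8  0.1 -5. ] open 0.0352 q [0.13 0.01 1.76 0.   1.37 0.18]
shift cm [-0.18 -0.01  0.06] turn deg [ 0.09 -0.01 -0.11]
```

View pics/g12t.png

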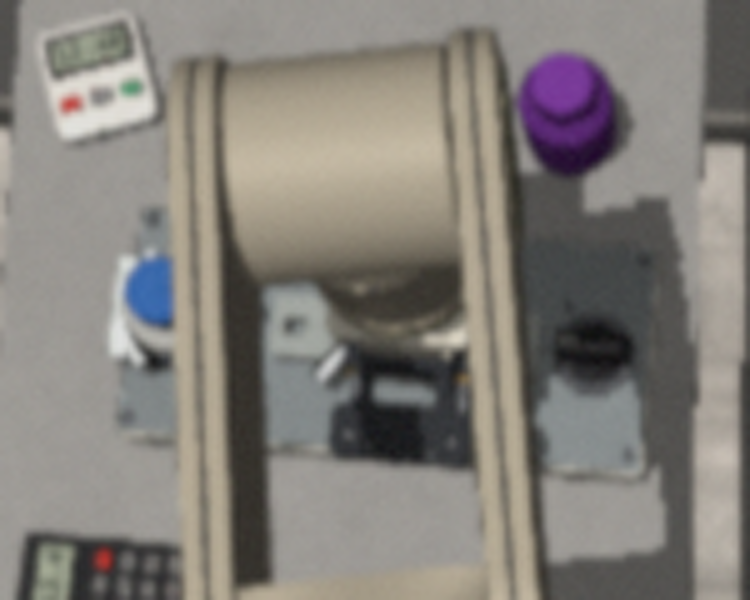

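View pics/g12.png

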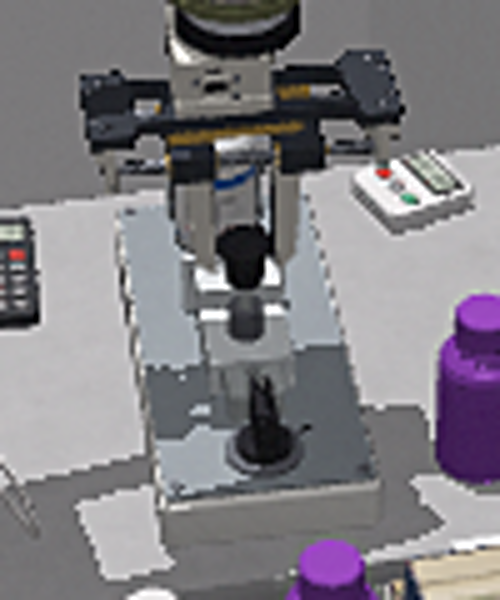

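Call:
jog_arm:
  targets:
    - [0, 0, 0, 0, 0, 0, 0.95]
    - [0, 0, 0, 0, 0, 0, 0.95]
    - [-0.5, 0, 0, 0, 0, 0, 0.95]
    - [-1.0, 0, 0, 0, 0, 0, 0.95]
    - [-1.35, 0, 0, 0, 0, 0, 0.95]
  squeeze: 50

```text
t: 13.9
tool_pos: [0.5223, 0.1195, 0.122]
orientation: [0.044, 1.57, -0.041]
force: [2.5, 0.1, -8.9]
opening: 0.0342
```

```bash
python3 go.py .523 .1195 .1215; python3 pic.py side 270 370 110 230 5 g13
```

```text
t 13.9 p [0.5223 0.1195 0.122 ] F [ 2.5  0.1 -8.9] open 0.0342 q [ 0.13 -0.    1.75  0.    1.39  0.18]
shift cm [ 0.05 -0.    0.07] turn deg [ 0.09 -0.01 -0.12]
```

View pics/g13.png

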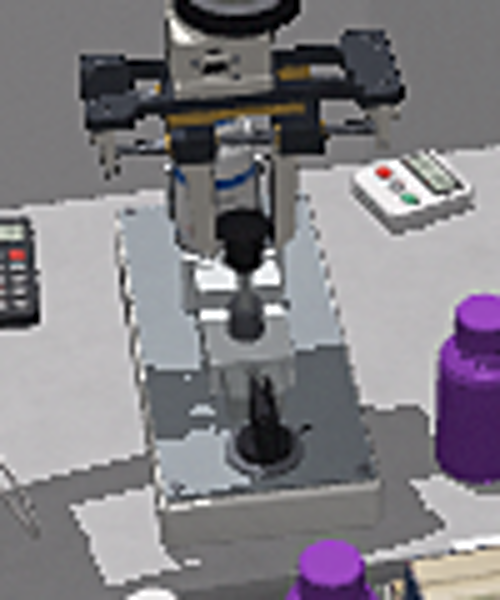

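Call:
jog_arm:
  targets:
    - [0, 1.0, 0, 0, 0, 0, 0.95]
    - [0, 2.2, 0, 0, 0, 0, 0.95]
    - [0, 3.5, 0, 0, 0, 0, 0.95]
    - [0, 4.8, 0, 0, 0, 0, 0.95]
    - [0, 5.5, 0, 0, 0, 0, 0.95]

```text
t: 14.58
tool_pos: [0.5256, 0.1756, 0.1225]
orientation: [0.044, 1.57, -0.04]
force: [4.9, -2.2, -8.2]
opening: 0.0344
```

```bash
python3 go.py .5262 .1795 .122; python3 pic.py side 270 370 110 230 5 g14
```

```text
t 14.57 p [0.5256 0.1756 0.1225] F [ 4.9 -2.2 -8.2] open 0.0344 q [0.23 0.05 1.7  0.   1.39 0.28]
shift cm [0.05 0.39 0.04] turn deg [ 0.14  0.03 -0.12]
```

View pics/g14.png

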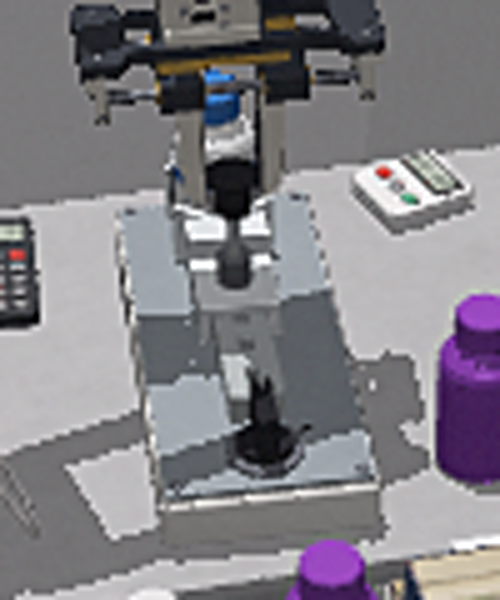

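Call:
jog_arm:
  targets:
    - [0, 0.25, 0, 0, 0, 0, 0.95]
    - [0, 0.4, 0, 0, 0, 0, 0.95]
    - [0, 0.4, 0, 0, 0, 0, 0.95]

```text
t: 15.0
tool_pos: [0.5259, 0.1805, 0.1226]
orientation: [0.044, 1.57, -0.039]
force: [4.4, 0.5, -8.3]
opening: 0.0345
```

```bash
python3 go.py .5262 .1795 .108
```

```text
t 15.0 p [0.5259 0.1805 0.1226] F [ 4.4  0.5 -8.3] open 0.0345 q [0.24 0.05 1.7  0.   1.39 0.29]
shift cm [ 1.46 -0.11  0.03] turn deg [ 0.15  0.04 -0.18]
```

Call:
jog_arm:
  targets:
    - [0.4, -0.1, 0, 0, 0, 0, 0.95]
    - [0.8, -0.1, 0, 0, 0, 0, 0.95]
    - [1.1, -0.1, 0, 0, 0, 0, 0.95]
    - [1.3, -0.1, 0, 0, 0, 0, 0.95]
    - [1.3, -0.1, 0, 0, 0, 0, 0.95]

```text
t: 15.62
tool_pos: [0.5259, 0.1795, 0.1095]
orientation: [0.044, 1.57, -0.039]
force: [3.7, 0.5, -6.3]
opening: 0.0342
```

```bash
python3 go.py .5262 .1795 .108
```

```text
t 15.62 p [0.5259 0.1795 0.1095] F [ 3.7  0.5 -6.3] open 0.0342 q [0.23 0.06 1.71 0.   1.37 0.29]
shift cm [ 0.15 -0.    0.03] turn deg [ 0.15  0.04 -0.18]
```

Call:
jog_arm:
  targets:
    - [0.1, 0, 0, 0, 0, 0, 0.6]
    - [0.1, 0, 0, 0, 0, 0, 0.4]
    - [0.1, 0, 0, 0, 0, 0, 0.3]
    - [-3, 0, 0, 0, 0, 0, 0.2]
    - [-8, -1, 0, 0, 0, 0, 0.2]
  squeeze: 20

```text
t: 16.25
tool_pos: [0.5236, 0.1693, 0.1885]
orientation: [0.043, 1.574, -0.039]
force: [0.9, 0.2, -0.5]
opening: 0.0717
```

Call:
jog_arm:
  targets:
    - [-1, -5, 0, 0, 0, 0, 0.3]
    - [-1, -10, 0, 0, 0, 0, 0.4]
    - [-1, -14, 0, 0, 0, 0, 0.45]
    - [-1, -14, 0, 0, 0, 0, 0.45]

```text
t: 16.75
tool_pos: [0.5163, 0.0272, 0.1986]
orientation: [0.045, 1.573, -0.043]
force: [0.3, -0.7, 0.5]
opening: 0.0513
```

```bash
python3 go.py .517 .0345 .1; python3 pic.py side 270 370 110 230 5 g15;  python3 pic.py top 180 330 130 250 5 g15t
```

```text
t 16.75 p [0.5163 0.0272 0.1986] F [ 0.3 -0.7  0.5] open 0.0513 q [-0.05 -0.1   1.7   0.    1.54  0.01]
shift cm [9.87 0.72 0.06] turn deg [-0.   -0.17 -0.1 ]
```

View pics/g15.png

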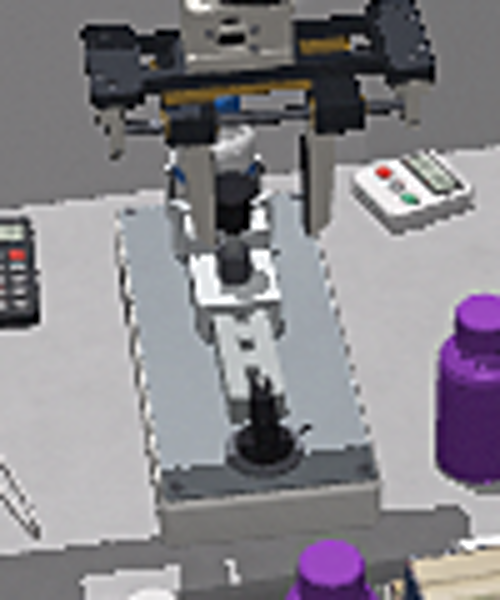

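View pics/g15t.png

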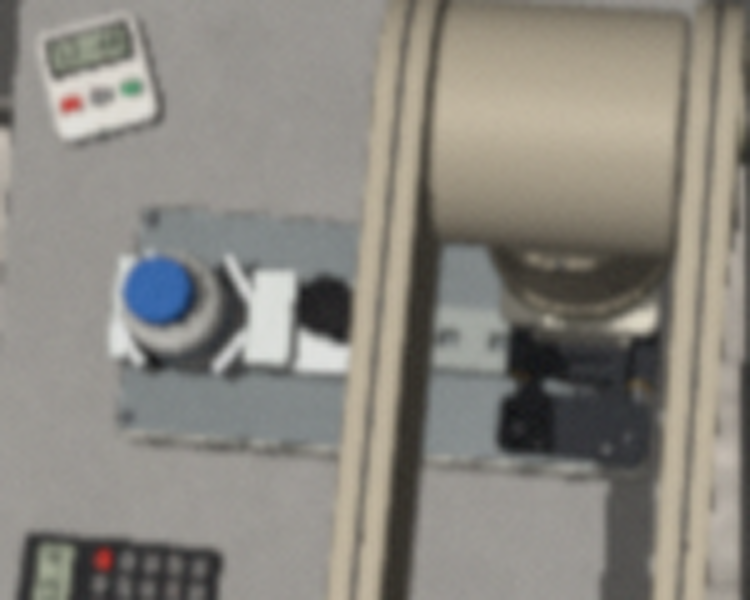

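Run:
```python
from h import *
S=load("g15");T=load("g15t")
for z in (.153,.163): print(z,((proj(S,np.array([.5263,.1797,z]))-[270,110])*5).round(0))
hsv=cv2.cvtColor(T["frame"],cv2.COLOR_RGB2HSV); m=cv2.inRange(hsv,(98,120,60),(116,255,255))>0
for ce,s in blobs(m,30)[0]: print(ce,s,onz(T,*ce,.172))
g=T["frame"].max(2)
d=np.zeros_like(g); d[183:203,239:251]=g[183:203,239:251]<60
for ce,s in blobs(d,10)[0]: print("plunger",ce,s,onz(T,*ce,.153))
print("px of plunger for y .1767/.1797/.1827",[proj(T,np.array([.5263,y,.153])) for y in (.1767,.1797,.1827)])
i=cv2.resize(S["frame"][130:175,295:335,::-1],None,fx=14,fy=13,interpolation=cv2.INTER_CUBIC); cv2.imwrite("pics/g15z.png",i)
```

```text
0.153 [228. 182.]
0.163 [227. 170.]
[211.44776119 187.82835821] [205 182  14  13 134] [0.52950262 0.26772547 0.172     ]
plunger [244.65957447 190.94680851] [240 186  10  12  94] [0.52622572 0.17992551 0.153     ]
px of plunger for y .1767/.1797/.1827 [array([245.83103092, 190.94713437]), array([244.74267989, 190.92211807]), array([243.65435015, 190.89710226])]
```

View pics/g15z.png

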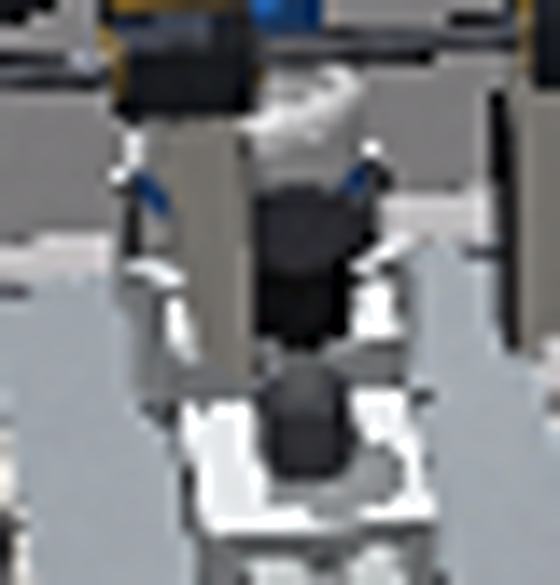

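Checks on the lock: the plunger cap is at (0.526,0.180), 60.7 mm along from its start. Its height in the side view fits "down", and the bottle cap is at about (0.530,0.268) against a seat estimate of (0.532,0.270). Next is the start knob.

Call:
jog_arm:
  targets:
    - [3, 0.75, 0.17, 0, 0, 0, 0.45]
    - [7, 0.75, 0.17, 0, 0, 0, 0.45]
    - [11, 0.75, 0.17, 0, 0, 0, 0.45]
    - [13.5, 0.75, 0.17, 0, 0, 0, 0.45]
    - [13.5, 0.75, 0.17, 0, 0, 0, 0.45]

```text
t: 17.48
tool_pos: [0.5159, 0.0388, 0.0611]
orientation: [0.043, 1.579, -0.038]
force: [0.2, 0.2, 0.4]
opening: 0.0512
```

```bash
python3 go.py .518 .035 .05; python3 pic.py side 270 370 110 230 5 g16
```

```text
t 17.48 p [0.5159 0.0388 0.0611] F [0.2 0.2 0.4] open 0.0512 q [-0.03  0.02  1.85  0.    1.29  0.02]
shift cm [ 1.11 -0.37  0.24] turn deg [ 0.23 -0.47 -0.16]
```

View pics/g16.png

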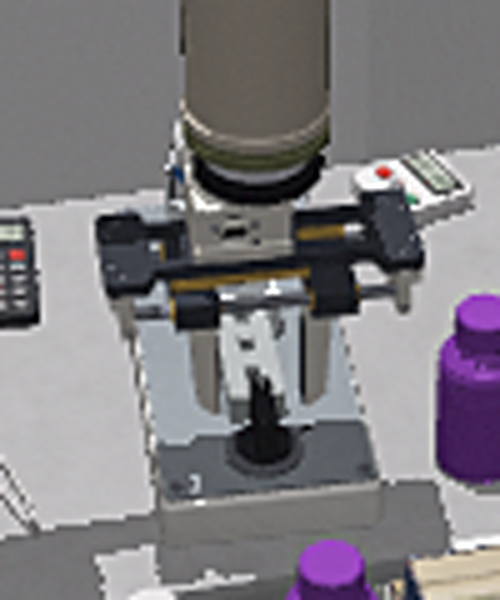

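Call:
jog_arm:
  targets:
    - [0.4, -0.35, 0.2, 0, -0.4, -0.1, 0.45]
    - [0.8, -0.35, 0.2, 0, -0.4, -0.1, 0.45]
    - [1.1, -0.35, 0.2, 0, -0.4, -0.1, 0.45]

```text
t: 17.9
tool_pos: [0.5196, 0.035, 0.0525]
orientation: [0.042, 1.567, -0.04]
force: [-0.1, -0.1, 0.1]
opening: 0.0513
```

```bash
python3 go.py .518 .035 .05; python3 pic.py side 270 370 110 230 5 g17
```

```text
t 17.9 p [0.5196 0.035  0.0525] F [-0.1 -0.1  0.1] open 0.0513 q [-0.03  0.02  1.86  0.    1.26  0.02]
shift cm [ 0.25 -0.01 -0.16] turn deg [ 0.21  0.17 -0.07]
```

View pics/g17.png

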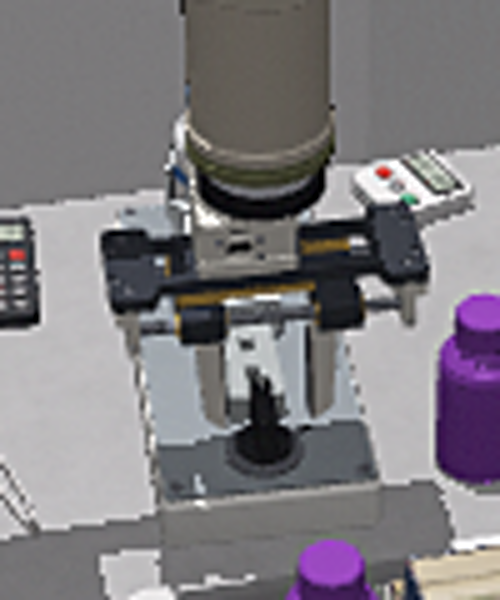

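Call:
jog_arm:
  targets:
    - [0.2, 0, -0.1, 0.2, 0, 0, 0.6]
    - [0.2, 0, -0.1, 0.2, 0, 0, 0.98]
    - [0.2, 0, -0.1, 0.2, 0, 0, 0.98]
    - [0.2, 0, -0.1, 0.2, 0, 0, 0.98]
    - [0.2, 0, -0.1, 0.2, 0, 0, 0.98]
  squeeze: 15

```text
t: 18.58
tool_pos: [0.5176, 0.035, 0.05]
orientation: [0.045, 1.57, -0.043]
force: [-4.3, 0.2, 4.0]
opening: 0.0139
```

```bash
python3 go.py .518 .035 .05; python3 pic.py side 270 370 110 230 5 g18
```

```text
t 18.57 p [0.5176 0.035  0.05  ] F [-4.3  0.2  4. ] open 0.0139 q [-0.03  0.02  1.86  0.    1.25  0.02]
shift cm [-0.   -0.    0.04] turn deg [ 0.01  0.05 -0.07]
```

View pics/g18.png

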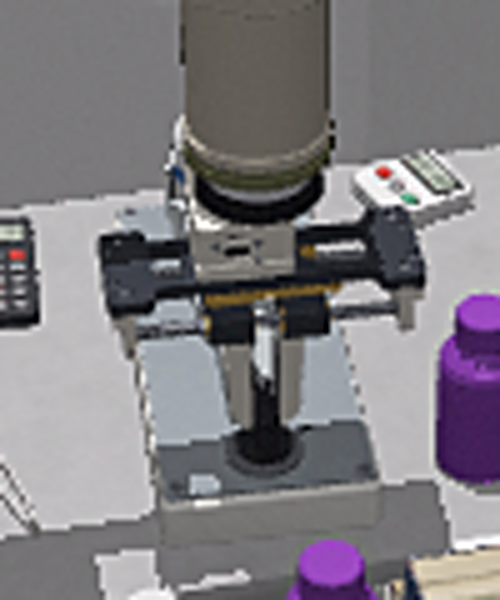

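Opening 13.9 mm: the bar is held. I twist clockwise (+x of the tool) with a higher squeeze.

Call:
jog_arm:
  targets:
    - [0, 0, 0, 10, 0, 0, 0.98]
    - [0, 0, 0, 20, 0, 0, 0.98]
    - [0, 0, 0, 30, 0, 0, 0.98]
    - [0, 0, 0, 40, 0, 0, 0.98]
    - [0, 0, 0, 48, 0, 0, 0.98]
  squeeze: 25

```text
t: 19.25
tool_pos: [0.5168, 0.0354, 0.05]
orientation: [0.702, 1.456, -0.7]
force: [-6.0, 0.1, 5.3]
opening: 0.0138
```

```bash
python3 go.py .518 .035 .05; python3 -c "
from plant import robot;print(robot.read_state()['wrist_torque'])"
```

```text
t 19.25 p [0.5168 0.0354 0.05  ] F [-6.   0.1  5.3] open 0.0138 q [-0.03  0.02  1.86  0.    1.26  0.87]
shift cm [-0.    0.07  0.11] turn deg [-48.27  -0.09  -0.06]
[0.23435673 1.12229767 0.08195927]
```

Call:
jog_arm:
  targets:
    - [0, 0, 0, 5, 0, 0, 0.98]
    - [0, 0, 0, 9, 0, 0, 0.98]
    - [0, 0, 0, 10, 0, 0, 0.98]
    - [0, 0, 0, 10, 0, 0, 0.98]

```text
t: 19.75
tool_pos: [0.5166, 0.0356, 0.05]
orientation: [0.835, 1.407, -0.834]
force: [-3.7, 1.9, 4.5]
opening: 0.0142
```

```bash
python3 go.py .518 .035 .05; python3 -c "
from plant import robot;print(robot.read_state()['wrist_torque'])"; python3 pic.py side 270 370 110 230 5 g19
```

```text
t 19.75 p [0.5166 0.0356 0.05  ] F [-3.7  1.9  4.5] open 0.0142 q [-0.03  0.02  1.86  0.    1.26  1.04]
shift cm [-0.    0.1   0.12] turn deg [-5.82e+01 -1.20e-01 -5.00e-02]
[0.18493217 0.6195596  0.20461104]
```

View pics/g19.png

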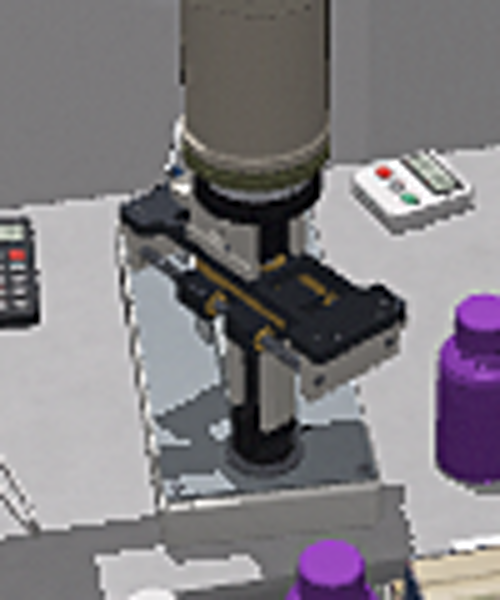

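Call:
jog_arm:
  targets:
    - [0, 0, 0, 0, 0, 0, 0.5]
    - [0, 0, 0, 0, 0, 0, 0.0]
    - [0, 0, 0, 0, 0, 0, 0.0]
    - [0, 0, 0, 0, 0, 0, 0.0]
    - [-3, 0, 0, 0, 0, 0, 0.0]

```text
t: 20.42
tool_pos: [0.5141, 0.0355, 0.0776]
orientation: [0.833, 1.412, -0.836]
force: [0.1, -0.6, 0.6]
opening: 0.0591
```

Call:
jog_arm:
  targets:
    - [-5, 0, 0, 0, 0, 0, 0]
    - [-10, 0, 0, -10, 0, 0, 0.0]
    - [-15, 0, 0, -20, 0, 0, 0.0]
    - [-18, -3, 3, -30, 0, 0, 0.0]
    - [-18, -8, 8, -30, 0, 0, 0.0]

```text
t: 21.05
tool_pos: [0.4873, -0.066, 0.2612]
orientation: [0.425, 1.53, -0.425]
force: [0.7, -0.9, -0.8]
opening: 0.0929
```

```bash
python3 go.py .36 -.1 .25
```

```text
t 21.05 p [ 0.4873 -0.066   0.2612] F [ 0.7 -0.9 -0.8] open 0.0929 q [-0.24 -0.18  1.67  0.    1.66  0.3 ]
shift cm [ 1.13 -9.48 -9.14] turn deg [-2.786e+01 -6.000e-02 -2.000e-02]
```

Call:
jog_arm:
  targets:
    - [0, -3.5, -2, 0, 0, 0, 0]
    - [0, -7, -4, 0, 0, 0, 0.0]
    - [0, -11, -5, 0, 0, 0, 0.0]
    - [0, -15, -5, 0, 0, 0, 0.0]
    - [0, -19, -4, 0, 0, 0, 0.0]

```text
t: 21.68
tool_pos: [0.3542, -0.209, 0.2617]
orientation: [0.424, 1.529, -0.425]
force: [0.3, -0.5, 0.1]
opening: 0.0928
```

```bash
python3 go.py; python3 pic.py side 270 370 110 230 5 g20;  python3 pic.py top 180 330 130 250 5 g20t
python3 - <<'E'
from h import *
T=load("g20t"); S=load("g20")
hsv=cv2.cvtColor(T["frame"],cv2.COLOR_RGB2HSV); m=cv2.inRange(hsv,(98,120,60),(116,255,255))>0
for ce,s in blobs(m,30)[0]: print(ce,s,onz(T,*ce,.172))
print([((proj(S,np.array([.5263,.1797,z]))-[270,110])*5).round(0) for z in (.153,.163)])
E
```

```text
t 21.68 p [ 0.3542 -0.209   0.2617] F [ 0.3 -0.5  0.1] open 0.0928 q [-0.66 -0.41  1.85 -0.    1.7  -0.12]
[211.40151515 187.81818182] [205 182  14  13 132] [0.52952776 0.26785282 0.172     ]
[array([228., 182.]), array([227., 170.])]
```

View pics/g20.png

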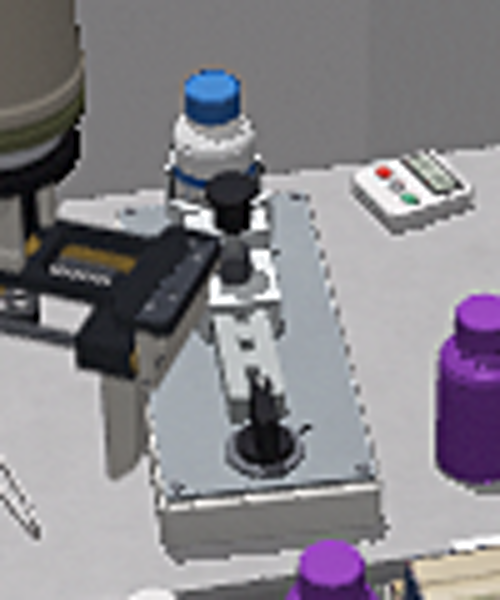

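View pics/g20t.png

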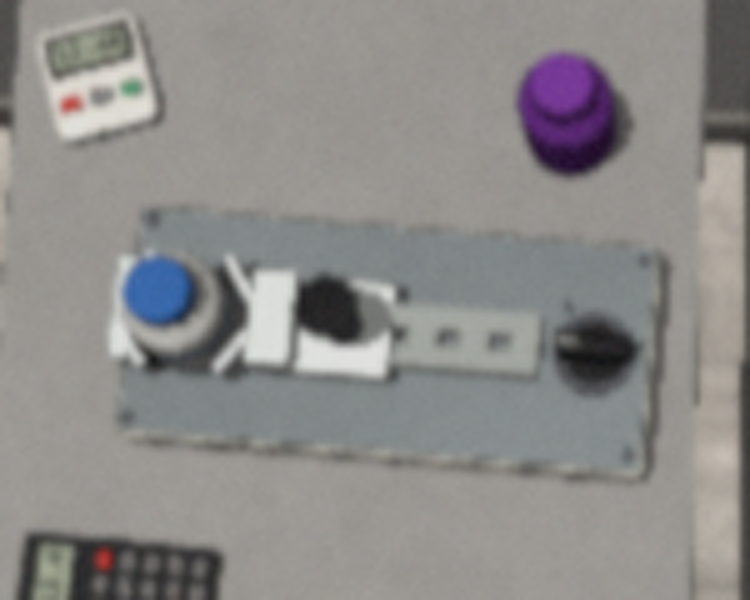

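The top view shows the start knob's bar back along the rail, at (598,348) in the crop. The bottle is held between vee and jaw. In the side view the plunger cap is at about row 184, against 182 predicted for down and 170 for riding on the rail. I hand in.

```bash
python3 -c "
from plant import ticket; print(ticket.close_job())"
```

```text
the job is handed in; nothing more can be done
None
```

The job is done and handed in at about 22 s. The hand-in gives no verdict, so what follows is from my own checks.

**What I did:**
- Stood the blue-capped large bottle on the seat.
- Lifted the plunger about 13 mm and slid the jaw 60 mm to the 0.090 hole. I then lowered and released the plunger.
- Twisted the start knob clockwise about 58° to its stop; the wrist torque rose and the opening grew slightly there. I let it spring back and withdrew the arm.

**Last checks:**
- **Bottle:** its cap is at about (0.530, 0.268), against an estimated seat of (0.532, 0.270), and it is upright.
- **Jaw:** it moved 60.7 mm by the camera.
- **Plunger:** it sits at its "down" height in the side view, and the spring force stayed on it right down, so the pin did not ride on the rail.
- **Start knob:** its bar lies along the rail again.
- **Small bottle:** I never went near it, but I did not measure it again at the end.

**What disagreed:**
- **Fingertip height:** the fingertips showed about 15–25 mm higher in the pictures than the reported TCP.
- **Plunger grip:** my first tries to grip under the plunger's cap met its 36 mm rim, and one try at a higher position closed above it. I set grip heights by the measured opening and gripped the rim by friction instead.

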